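# Load glass plates into the plate reader

### The job

First swing the plate reader's folded-down display up until it stands at 75 degrees from its closed, level position, and leave it there. Then take out every glass plate in the tray by sliding it along its channel until it overhangs the tray's open front edge and gripping it there, and lay each one flat on its own window of the reader, squarely covering the window. When all the plates are in, press the start button right down; leave the display at its angle, the plates in place and the other things on the bench where they are.

Things in the scene. Friction and masses are not known exactly. Their poses are not given: they have to be found in the camera images.
- reader: plate reader: grey flat housing fixed on the bench, 240 (x) x 350 (y) x 50 mm high, origin under its centre, front to its -x; its flat top deck, z = 50 mm, has four dark windows in a row along y; a ledge 30 mm deep, 28 mm high along the rear (+x) edge carries the display's hinge. It stands on one side of the robot's centre line, the tray on the other
- display_hinge (a point): point on the display's hinge axis at mid-width, at (100, 0, 84) mm in the reader's frame; the axis runs along the reader's y
- display (a joint): angle of the display, rad: 0 = folded down level over the rear half of the windows and the start button, free edge to the front; grows as the free edge swings up (75 degrees = 1.309); stop at 2.2. Friction hinge, about 0.5 N m: stays where it is left. Panel 160 mm from hinge to free edge, 330 mm wide, 10 mm thick, 0.25 kg; starts at 0 to 0.25
- display_tab (a point): grip point of the display's tab, 185 mm from the hinge axis in the plane of the panel (its middle thickness); the tab is 24 mm wide (along the reader's y), 10 mm thick, sticks out 40 mm beyond the middle of the panel's free edge (160 to 200 mm from the hinge axis) and can be pinched across its width from above
- bay0 (a point): centre of a window (bay 0 of 4) on the reader's deck, on the deck surface; the window is a dark 100 x 40 mm rectangle drawn on the flat deck (no rim), its length along the reader's x; the windows are 70 mm apart along y
- bay1 (a point): centre of a window (bay 1 of 4) on the reader's deck, on the deck surface; the window is a dark 100 x 40 mm rectangle drawn on the flat deck (no rim), its length along the reader's x; the windows are 70 mm apart along y
- bay2 (a point): centre of a window (bay 2 of 4) on the reader's deck, on the deck surface; the window is a dark 100 x 40 mm rectangle drawn on the flat deck (no rim), its length along the reader's x; the windows are 70 mm apart along y
- bay3 (a point): centre of a window (bay 3 of 4) on the reader's deck, on the deck surface; the window is a dark 100 x 40 mm rectangle drawn on the flat deck (no rim), its length along the reader's x; the windows are 70 mm apart along y
- start_top (a point): centre of the top of the start button, a round grey button 28 mm across that stands 18 mm above the deck beside the windows, at (-25, -148) mm in the reader's frame, under the folded-down display; press straight down, travel 6 mm, 5 N at the bottom
- start (a joint): travel of the start button, m: 0 = up, 0.006 = right down; springs back
- tray: fixed aluminium plate tray on a black riser, 220 (x) x 275 (y) mm, floor at z = 60 mm, origin under its centre. Four channels along x, 44 mm wide, at y = -97.5, -32.5, 32.5, 97.5 mm, between ribs 4 mm high (flush with a plate's top, so its sides cannot be gripped there); open at the front edge (x = -110 mm; riser set back 15 mm, free air down to the bench), closed at x = 98 mm by a stop 10 mm high
- tray_edge (a point): middle of the tray's front edge at the height of the channel floor, at (-110, 0, 60) mm in the tray's frame
- plate0: rectangular plate of clear greenish glass, 100 x 40 x 4 mm, 28 to 52 g (three or four of the four are there); origin at the centre of its underside, x along its length, z up; starts flat in a channel of the tray (one may be empty), lengthwise; it can be dragged by closed fingertips pressed lightly (about 4 N) on its top, which grip better than tray or deck
- plate1: rectangular plate of clear greenish glass, 100 x 40 x 4 mm, 28 to 52 g (three or four of the four are there); origin at the centre of its underside, x along its length, z up; starts flat in a channel of the tray (one may be empty), lengthwise; it can be dragged by closed fingertips pressed lightly (about 4 N) on its top, which grip better than tray or deck
- plate2: rectangular plate of clear greenish glass, 100 x 40 x 4 mm, 28 to 52 g (three or four of the four are there); origin at the centre of its underside, x along its length, z up; starts flat in a channel of the tray (one may be empty), lengthwise; it can be dragged by closed fingertips pressed lightly (about 4 N) on its top, which grip better than tray or deck
- plate3: rectangular plate of clear greenish glass, 100 x 40 x 4 mm, 28 to 52 g (three or four of the four are there); origin at the centre of its underside, x along its length, z up; starts flat in a channel of the tray (one may be empty), lengthwise; it can be dragged by closed fingertips pressed lightly (about 4 N) on its top, which grip better than tray or deck
- mirror_mount: black mirror mount on a 60 x 60 mm foot, 125 mm tall, at the back between tray and reader; origin under its foot; bystander
- driver: screwdriver, 150 mm long, lying on the bench between tray and reader; bystander
- lens_mount: black lens mount on a 60 x 60 mm foot, 145 mm tall, at the robot's left; origin under its foot; bystander
- set_square: clear plastic set square, 120 mm, 4 mm thick, lying flat at the robot's right; bystander
- jar: jar, 60 mm across, 90 mm tall, far left; bystander
- lens_box: wooden box, 120 x 90 x 35 mm, far right; bystander
- carriage: aluminium rail carriage, 90 x 100 x 30 mm, at the left; bystander
There are look-alikes about, which are no part of the job. What is shaped like the plate3 but brown or yellow is not meant.

How it is judged (in metres and radians):
On the way, in this order (a step that is already met when the one before it is completed fails the run):
1. the display stands at 75 degrees (within 6 degrees), at rest (value of joint display between 1.204 and 1.414 rad and velocity of joint display between -0.05 and 0.05 rad/s and contact force between the fingers and display below 0.5 N), for 0.3 s.
2. a plate has been slid out so that it overhangs the tray's front edge by 17 mm or more while still lying on the tray (((x of plate0 in the frame of tray between -0.16 and -0.077 m and z of plate0 in the frame of tray between 0.055 and 0.066 m and angle between plate0's own z axis and vertical below 0.1 rad) or (x of plate1 in the frame of tray between -0.16 and -0.077 m and z of plate1 in the frame of tray between 0.055 and 0.066 m and angle between plate1's own z axis and vertical below 0.1 rad) or (x of plate2 in the frame of tray between -0.16 and -0.077 m and z of plate2 in the frame of tray between 0.055 and 0.066 m and angle between plate2's own z axis and vertical below 0.1 rad) or (x of plate3 in the frame of tray between -0.16 and -0.077 m and z of plate3 in the frame of tray between 0.055 and 0.066 m and angle between plate3's own z axis and vertical below 0.1 rad))), for 0.2 s.
3. every plate lies flat on a window of its own ((horizontal distance between plate0 and bay0 below 0.012 m or horizontal distance between plate0 and bay1 below 0.012 m or horizontal distance between plate0 and bay2 below 0.012 m or horizontal distance between plate0 and bay3 below 0.012 m) and z of plate0 in the frame of reader between 0.047 and 0.053 m and angle between each of plate0, plate1, plate2, plate3's own z axis and vertical below 0.08 rad and angle between the x axis of each of plate0, plate1, plate2, plate3 and the x axis of reader, either way round below 0.17 rad and (horizontal distance between plate1 and bay0 below 0.012 m or horizontal distance between plate1 and bay1 below 0.012 m or horizontal distance between plate1 and bay2 below 0.012 m or horizontal distance between plate1 and bay3 below 0.012 m) and z of plate1 in the frame of reader between 0.047 and 0.053 m and (horizontal distance between plate2 and bay0 below 0.012 m or horizontal distance between plate2 and bay1 below 0.012 m or horizontal distance between plate2 and bay2 below 0.012 m or horizontal distance between plate2 and bay3 below 0.012 m) and z of plate2 in the frame of reader between 0.047 and 0.053 m and (horizontal distance between plate3 and bay0 below 0.012 m or horizontal distance between plate3 and bay1 below 0.012 m or horizontal distance between plate3 and bay2 below 0.012 m or horizontal distance between plate3 and bay3 below 0.012 m) and z of plate3 in the frame of reader between 0.047 and 0.053 m), for 0.3 s.
4. then the start button is pressed right down (value of joint start above 0.0045 m), for 0.05 s.
At the end, for the whole second after the job is handed in: Every plate present lies flat, at rest, on its own window of the reader, centre within 12 mm and length within 10 degrees of the window's; the display stands at 75 degrees, within 6; the start button was pressed after the plates were in and is up again; no bystander moved over 40 mm (all of step 3 and value of joint display between 1.204 and 1.414 rad and value of joint start below 0.002 m and linear speed of each of plate0, plate1, plate2, plate3 below 0.02 m/s); the robot touches nothing.
It fails at once if a bystander is moved by more than 40 mm (distance of any of mirror_mount, lens_mount, driver, set_square, jar, lens_box, carriage from where it was at the start of the episode above 0.04 m).
Of plate0, plate1, plate2, plate3 only 3 to 4 are there at a start; the rules pass over those that are not, and their reading is None.
At some moment in a run one of plate0, plate1, plate2, plate3 may be knocked a few centimetres aside while the robot is not near it.
Once in a run the grip may slacken for a moment while it holds something.
It also fails if it takes over 210 s, if anything falls off the work surface, if the arm or the gripper's body presses on something with over 40 N, if the wrist force passes 120 N, or if a joint passes its speed limit or range.

### The arm

A 6-joint arm with a two-finger parallel gripper is mounted at the origin on the work surface. World frame = base frame: x ahead of the robot, y to its left, z up, the work surface at z = 0. Lengths are in mm, angles in rad, forces in N, time in s.
With the tool pointing down it reaches from about 350 to 800 mm from the base axis. Payload 7.3 kg.
Tool frame: the origin (TCP) lies at the very end of the fingers, on their centre line; the grasp point (between the pads) lies 19 mm behind it; z points along the fingers, y is the line along which they close (so a half turn about z gives the same grasp; the last joint's range is limited). The gripper opens to 85 mm and grips with 20 to 120 N. Pads are 22 mm wide; open, the fingers measure 114 mm over their backs; the gripper's body (76 mm by 85 mm) begins 54 mm behind the grasp point. The pads swing forward as they close: fully open they stand 13 mm farther back than shut.
Start: joints at [-1.297, 0.342, 1.524, -0, 1.275, -0.146], TCP at [214.002, -479.424, 231.322] pointing down, gripper open.
Joint ranges: [-2.53, 2.53], [-0.77, 2.02], [0.04, 2.7], [-1, 4.14], [0.28, 2.66], [-3.11, 3.11]. Speed limits (rad/s): [2.57, 2.57, 3.14, 3.14, 3.14, 3.14].

### API

Orientations are given as a unit quaternion [w, x, y, z].
In Python, from rig import readout, vision, job, finder gives the robot as it stands.
- The arm moves only by the tool drive_tool, never from a script. Its argument "plan" is text: rows parted by semicolons, each of 7 numbers parted by spaces: the turn, a rotation vector about the tool's x, y, z in rad, then the shift along the tool's x, y, z in mm, then the finger opening in mm, from 0 to 85.4. A call has 1 to 12 rows; each row shifts and turns the commanded pose from where the row before left it, along the tool's axes as they then stand; what a row does not reach is not made up. A row lasts 1/8 s, in which the tool goes at most 62.5 mm and 10.7 degrees, less where a joint would pass 70% of its speed; a pose out of reach is approached as far as the arm can. A call with a gripper value outside its range is refused whole. The fingers move at their own pace and stop on an object; "grip_force" is the grip in N (left out, the last holds). Time passes only in rows, so rows that do not move let the fingers close. It gives the time, the measured TCP pose, the force, the opening and the grip force at its end, in the units of the state.
- readout.get_state(): the state, without advancing time (a new reading comes with each control period).
- vision.capture(name): name is "scene" or "top" or "wrist"; returns the picture (420x560x3 uint8, red, green, blue); there is no depth.
- vision.get_calibration(name): a dict with "vertical_fov" (degrees; the focal length in pixels is half the picture's height over the tangent of half this angle, whatever the lens; pixels are square), "cx", "cy" (the principal point, pixels), "world_from_camera" (4x4, takes a point from camera to world coordinates). Camera axes: x right, y up, looking along -z (the intrinsics and any distortion apply to the point x, -y, -z); pixel columns grow to the right and rows downward; lengths in mm; the calibration is good to about 2 mm. The wrist camera is an equidistant fisheye: a pixel r from the principal point sees the ray r / f radians off the axis. A picture is of the moment at which its call begins: read the wrist's pose just before it. get_calibration takes no time and is no camera call; for the wrist camera it gives the pose at the moment of the call.
- job.job_done(): hands the job in; it is judged then, once.
Trained networks look in the newest picture that a camera, given by its name, has taken for a name from the list of things; names that differ only in an ending like _2 or _b are one class to them, and where a whole thing is asked for, a point or a joint stands for the part that bears it (a point fixed in the world has none). Each returns a list of dicts, best first, with "conf" (0 to 1); they miss things now and then, are a little off and sometimes report something else, mostly with a low value. They report only what shows in the picture. A call takes as long as a camera call. They do not tell look-alikes from the thing itself.
- finder.look_for(query, camera): "at" ([x, y, z] in mm, in world coordinates, good to about 4 mm: the middle of the surface that is visible of it).
The state is a dict: "t": time; "qpos": joint angles; "joint_velocities": joint speeds; "joint_efforts": joint torques, N m; "tool_pos": TCP position; "ee_rot": TCP orientation; "wrist_force": force on the tool from outside, world axes, zero at the start; "wrist_torque": the same for the moment, N m; "width": finger opening in mm; "finger_force": force on a finger pad.
Only numpy, scipy, OpenCV 4.12 (cv2) and the standard library are available. Lean on these libraries where they do the work, as an engineer would, in place of code of your own. Each camera call takes 0.05 s, during which the arm holds its last target. There are 200 camera calls.

## Working session

There is one attempt and no reset: what is moved stays moved. The work goes in short steps, Python scripts to look and compute and a tool call to move; the robot and the scene stay as the last step left them, time stands still between calls to the robot, and variables do not carry over. Pictures are saved under pics/ and viewed, at most 14 in all, crops included, and the job is handed in when it is done.

Besides the shell and the picture viewer there is one more tool, called after "Call:" by a JSON object that holds its "api" and its "payload". drive_tool: Moves the arm, as the interface text tells. Its arguments: {"type":"object","properties":{"plan":{"type":"string"},"grip_force":{"type":"number"}},"required":["plan"]}

```bash
ls; mkdir -p pics
cat > h.py <<'E'
import numpy as np, cv2
from rig import readout, vision, job, finder
from scipy.spatial.transform import Rotation as R
def snap(c,fn=None):
    im=vision.capture(c)
    if fn: cv2.imwrite('pics/'+fn,im[:,:,::-1])
    return im
def pix2z(c,uv,z,cal=None):
    k=cal or vision.get_calibration(c); f=210/np.tan(np.radians(k['vertical_fov']/2))
    T=np.array(k['world_from_camera']); uv=np.atleast_2d(np.array(uv,float))
    x=(uv[:,0]-k['cx']);y=(uv[:,1]-k['cy'])
    if c=='wrist':
        r=np.hypot(x,y)+1e-9; th=r/f
        d=np.stack([np.sin(th)*x/r,-np.sin(th)*y/r,-np.cos(th)],1)
    else: d=np.stack([x/f,-y/f,-np.ones_like(x)],1)
    d=d@T[:3,:3].T; o=T[:3,3]
    return o+d*((z-o[2])/d[:,2])[:,None]
def w2pix(c,P,cal=None):
    k=cal or vision.get_calibration(c); f=210/np.tan(np.radians(k['vertical_fov']/2))
    T=np.array(k['world_from_camera']); p=(np.atleast_2d(np.array(P,float))-T[:3,3])@T[:3,:3]
    x,y,z=p[:,0],-p[:,1],-p[:,2]
    if c=='wrist':
        r=np.hypot(x,y)+1e-9; th=np.arctan2(r,z); return np.stack([k['cx']+f*th*x/r,k['cy']+f*th*y/r],1)
    return np.stack([k['cx']+f*x/z,k['cy']+f*y/z],1)
E
python3 - <<'E'
from h import *
np.set_printoptions(precision=1,suppress=True)
for c in ['scene','top']:
    snap(c,c+'0.png'); k=vision.get_calibration(c); print(c,k['vertical_fov'],k['cx'],k['cy'],{a:b for a,b in k.items() if a not in('world_from_camera',)});print(np.array(k['world_from_camera']))
    for q in ['reader','display_tab','display','tray','plate0','start_top','driver','mirror_mount','lens_mount']:
        print(q,[(np.round(d['at']),round(d['conf'],2)) for d in finder.look_for(q,c)][:6])
print(readout.get_state())
E
```

```text
pics
scene 53.7230498408538 273.50490043520466 209.49860520968235 {'vertical_fov': 53.7230498408538, 'cx': 273.50490043520466, 'cy': 209.49860520968235}
[[  -0.7   -0.5    0.5 1107.2]
 [   0.7   -0.5    0.5  665.5]
 [  -0.     0.7    0.7  986.8]
 [   0.     0.     0.     1. ]]
reader [(array([639., 278.,  95.]), 0.89)]
display_tab [(array([739.,  13.,  15.]), 0.63), (array([639., 279.,  93.]), 0.6), (array([620., 259., 104.]), 0.57)]
display [(array([619., 261.,  99.]), 0.81), (array([641., 276.,  95.]), 0.5)]
tray [(array([ 599., -255.,   59.]), 0.86), (array([560.,   4.,  21.]), 0.55)]
plate0 [(array([ 558., -182.,   69.]), 0.7), (array([ 562., -245.,   66.]), 0.66), (array([ 568., -369.,   62.]), 0.64), (array([358.,  44.,   7.]), 0.54), (array([ 658., -533.,    2.]), 0.51), (array([ 296., -522.,    2.]), 0.44)]
start_top [(array([ 564., -246.,   64.]), 0.31)]
driver [(array([561.,  -0.,  22.]), 0.46)]
mirror_mount [(array([736.,  14.,  13.]), 0.72), (array([642., 277.,  92.]), 0.28)]
lens_mount [(array([340., 450.,  18.]), 0.97)]
top 53.922696244375835 277.2798636774331 217.27533
[... 598 characters left out ...]
ay([ 562., -245.,   64.]), 0.53), (array([ 654., -536.,    1.]), 0.51)]
start_top [(array([ 560., -245.,   64.]), 0.65)]
driver [(array([557.,  -0.,  21.]), 0.69)]
mirror_mount [(array([715.,   2.,  11.]), 0.55)]
lens_mount [(array([332., 437.,  10.]), 0.55), (array([616., 240., 102.]), 0.54)]
{'t': 1.0, 'qpos': array([-1.3,  0.3,  1.5,  0. ,  1.3, -0.1]), 'joint_velocities': array([-0., -0.,  0., -0.,  0.,  0.]), 'joint_efforts': array([ -0. , -43.4, -24.6,  -0. ,   0. ,   0. ]), 'tool_pos': array([ 214. , -479.4,  231.3]), 'ee_rot': array([0. , 1. , 0.2, 0. ]), 'wrist_force': array([ 0.3,  0.1, -0.2]), 'wrist_torque': array([-0.,  0.,  0.]), 'finger_force': 0.0, 'width': 85.55458898276912}
```

View pics/top0.png

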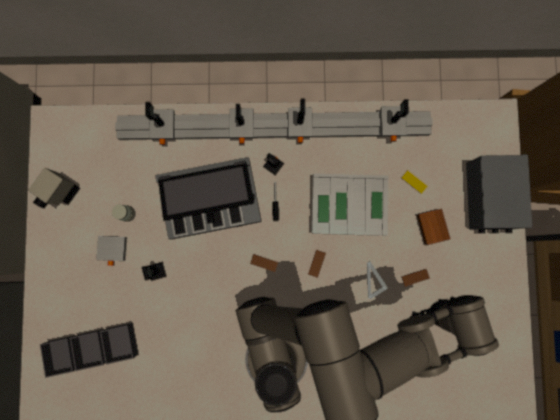

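View pics/scene0.png

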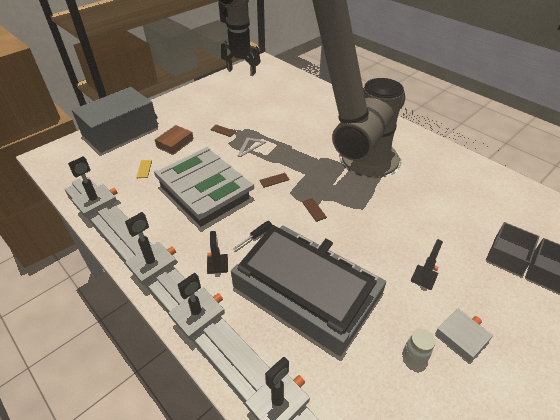

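Top view: green glass plates at (323,208), (341,206), (377,205) in the tray; the empty channel is at (359,206). Brown look-alikes are at (264,263), (317,263) and (416,277), and a yellow one at (414,181). I choose only the greens in the tray. Next is a close crop with numeric fits.

Run:
```python
from h import *
np.set_printoptions(precision=1,suppress=True)
im=cv2.imread('pics/top0.png')
a=cv2.resize(im[158:242,152:266],None,fx=4,fy=4,interpolation=cv2.INTER_CUBIC)
b=cv2.resize(im[170:242,306:392],None,fx=4,fy=4,interpolation=cv2.INTER_CUBIC)
o=np.zeros((336,800,3),np.uint8);o[:,:456]=a;o[:288,456:800]=b
cv2.imwrite('pics/crop1.png',o)
rgb=im[:,:,::-1].astype(int); g=((rgb[:,:,1]>rgb[:,:,0]*1.25)&(rgb[:,:,1]>rgb[:,:,2]*1.1)&(rgb[:,:,1]>40)).astype(np.uint8)
g[:,:300]=0;g[:,400:]=0
n,l,s,c=cv2.connectedComponentsWithStats(g)
for i in range(1,n):
    if s[i,4]>60:
        pts=np.argwhere(l==i)[:,::-1]; W=pix2z('top',pts,64)[:,:2]; m=W.mean(0); w,v=np.linalg.eigh(np.cov((W-m).T)); e=v[:,1]*np.sign(v[0,1])
        print('plate',m,np.degrees(np.arctan2(e[1],e[0])),np.sqrt(w*12),s[i])
```

```text
plate [ 562.9 -245.4] -3.920654017900483 [36.4 94.6] [336 193  11  26 257]
plate [ 565.2 -375.7] -2.074404932125053 [36.3 95.3] [372 192  10  26 258]
plate [ 553.6 -181.2] -1.5955700322179909 [36.1 95.1] [319 196  10  26 256]
```

View pics/crop1.png

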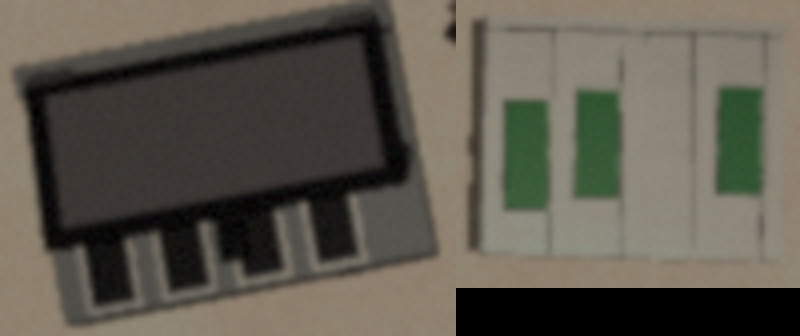

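Crop: the reader is yawed about +11°, with its front corners at px (169,239) and (261,222) and the tab at about (210,219). The three greens in the tray are confirmed. Now to compute poses and plan a look from the wrist.

```bash
cat >> h.py <<'E'
def yaw(psi,tilt=0):
    # tool down, tool x at heading psi (deg); tilt deg: fingers swing toward +tool x
    return R.from_euler('z',psi,degrees=True)*R.from_quat([1,0,0,0])*R.from_euler('y',-tilt,degrees=True) if False else R.from_euler('z',psi,degrees=True)*R.from_euler('y',-tilt,degrees=True)*R.from_quat([1,0,0,0])
def cur():
    s=readout.get_state(); q=s['ee_rot']; return np.array(s['tool_pos']),R.from_quat([q[1],q[2],q[3],q[0]]),s
def rows(wps,w,p=None,r=None):
    """wps: list of (pos, R, n rows); prints relative rows"""
    if p is None: p,r,_=cur()
    for P,Q,n in wps:
        d=r.as_matrix().T@(np.array(P)-p); rv=(r.inv()*Q).as_rotvec()
        p0,r0=p.copy(),r
        for i in range(n):
            rr=r0*R.from_rotvec(rv*(i+1)/n); pp=p0+(np.array(P)-p0)*(i+1)/n
            dd=r.as_matrix().T@(pp-p); dv=(r.inv()*rr).as_rotvec()
            print(' '.join('%.3f'%x for x in dv),' '.join('%.1f'%x for x in dd),w,end='; ')
            p,r=pp,rr
        print()
    return p,r
E
python3 - <<'E'
from h import *
np.set_printoptions(precision=2,suppress=True)
f=lambda l,ox:[(152+u/4,158+v/4) if ox==0 else (306+(u-456)/4,170+v/4) for u,v in l]
t=pix2z('top',f([(484,18),(784,25),(482,250),(784,262)],1),63)[:,:2]; print(t,t.mean(0)); print(np.linalg.norm(t[0]-t[1]),np.linalg.norm(t[0]-t[2]))
r=pix2z('top',f([(70,325),(437,255)],0),50)[:,:2]; print(r,np.linalg.norm(r[0]-r[1]))
y=(r[0]-r[1]);y/=np.linalg.norm(y);x=np.array([y[1],-y[0]]);print('reader',r.mean(0)+120*x,np.degrees(np.arctan2(x[1],x[0])))
p,q,s=cur();T=np.array(vision.get_calibration('wrist')['world_from_camera']);k=vision.get_calibration('wrist');print(k['vertical_fov'],k['cx'],k['cy'])
print('cam in tool',q.inv().apply(T[:3,3]-p)); print(q.as_matrix().T@T[:3,:3])
print(p,q.as_matrix())
rows([((330,-330,330),yaw(-15),4),((430,150,330),yaw(10.8),8)],85)
E
```

```text
[[ 680.14 -145.61]
 [ 669.76 -421.76]
 [ 466.09 -139.46]
 [ 451.52 -414.06]] [ 566.88 -280.22]
276.34103744760444 214.14298609674483
[[448.81 385.98]
 [508.85  47.66]] 343.60934442223504
reader [596.98 237.79] 10.063116255490597
65.70646984690485 283.98481290309394 209.36535857969798
cam in tool [  81.63   -0.06 -142.7 ]
[[ 0.    0.95  0.32]
 [ 1.   -0.    0.  ]
 [ 0.    0.32 -0.95]]
[ 214.02 -479.41  231.33] [[ 0.91  0.41  0.  ]
 [ 0.41 -0.91 -0.  ]
 [ 0.    0.   -1.  ]]
0.000 -0.000 0.170 41.7 -22.3 -24.7 85; 0.000 -0.000 0.170 37.3 -29.0 -24.7 85; 0.000 -0.000 0.170 31.9 -34.9 -24.7 85; 0.000 -0.000 0.170 25.5 -39.8 -24.7 85; 
-0.000 0.000 -0.056 -3.5 -61.2 0.0 85; -0.000 0.000 -0.056 -0.0 -61.3 0.0 85; -0.000 0.000 -0.056 3.4 -61.2 0.0 85; -0.000 0.000 -0.056 6.9 -60.9 0.0 85; -0.000 0.000 -0.056 10.3 -60.4 0.0 85; -0.000 0.000 -0.056 13.7 -59.7 0.0 85; -0.000 0.000 -0.056 17.0 -58.9 0.0 85; -0.000 0.000 -0.056 20.3 -57.8 0.0 85;
```

Call:
{"api": "drive_tool", "payload": {"plan": "0 0 0.170 42 -22 -25 40; 0 0 0.170 37 -29 -25 40; 0 0 0.170 32 -35 -25 40; 0 0 0.170 25 -40 -25 40; 0 0 -0.056 -3.5 -61 0 40; 0 0 -0.056 0 -61 0 40; 0 0 -0.056 3.5 -61 0 40; 0 0 -0.056 7 -61 0 40; 0 0 -0.056 10 -60 0 40; 0 0 -0.056 14 -60 0 40; 0 0 -0.056 17 -59 0 40; 0 0 -0.056 20 -58 0 40"}}

```text
t: 2.5
tool_pos: [429.2, 151.8, 331.5]
ee_rot: [0.0, 0.995, 0.095, 0.001]
wrist_force: [1.5, -0.2, -0.0]
width: 39.8
finger_force: 0.0
```

Run:
```python
from h import *
np.set_printoptions(precision=2,suppress=True)
p,q,s=cur();print(p,q.as_matrix()[:,0],s['width'])
np.save('cal1.npy',vision.get_calibration('wrist'),allow_pickle=True)
im=snap('wrist'); cv2.imwrite('pics/w1.png',cv2.resize(im[:,:,::-1],(800,600)))
for q in ['display_tab','display','reader']: print(q,[(np.round(d['at']),round(d['conf'],2)) for d in finder.look_for(q,'wrist')][:4])
```

```text
[429.16 151.77 331.55] [0.98 0.19 0.  ] 39.84363806307373
display_tab [(array([578., 236., 106.]), 0.9), (array([419., 597.,  29.]), 0.4)]
display [(array([ 559., -184.,   61.]), 0.68), (array([579., 231., 110.]), 0.65), (array([555., 226., 104.]), 0.3)]
reader [(array([554., 231., 102.]), 0.94), (array([557.,  -2.,  25.]), 0.63)]
```

View pics/w1.png

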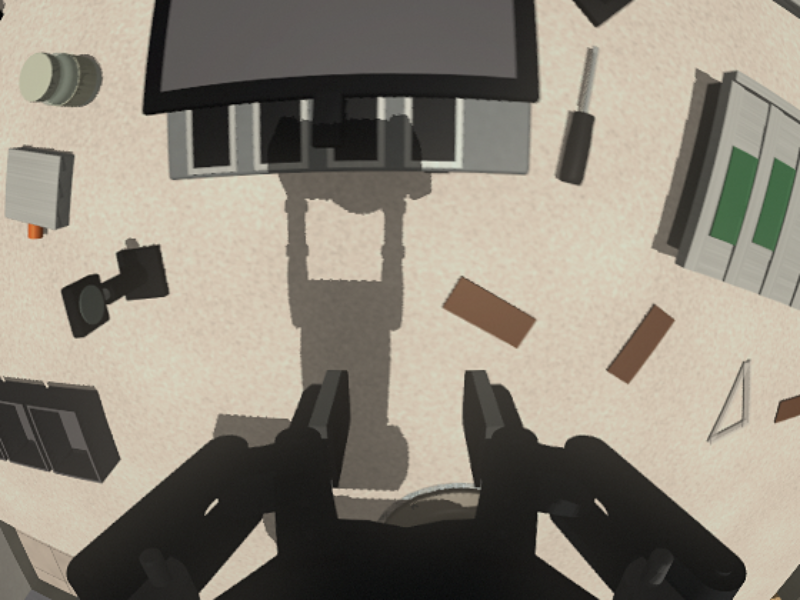

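Wrist view: tab front end at (313..341,147), panel free-edge corners at (143,113) and (538,101), deck front corners at (170,179) and (528,173), window front ends at y≈165. Next: fit the reader pose and display angle.

```bash
cat > fit.py <<'E'
from h import *
from scipy.optimize import least_squares
np.set_printoptions(precision=2,suppress=True)
k=np.load('cal1.npy',allow_pickle=True).item()
s=560/800
obs=[('d',(-120,175,50),(170,179)),('d',(-120,-175,50),(528,173)),
('p',(200,12,5),(313,147)),('p',(200,-12,5),(341,147)),('p',(160,165,5),(143,113)),('p',(160,-165,5),(538,101))]
def pred(v,o):
    x,y,a,th=v; t,P,_=o
    if t=='p': P=(100-P[0]*np.cos(th)+P[2]*np.sin(th),P[1],84+P[0]*np.sin(th)+P[2]*np.cos(th))
    c,sn=np.cos(a),np.sin(a); return np.array([x+c*P[0]-sn*P[1],y+sn*P[0]+c*P[1],P[2]])
def res(v): return np.ravel([w2pix('wrist',pred(v,o),k)[0]-np.array(o[2])*s for o in obs])
r=least_squares(res,[597,238,.18,.1],x_scale=[10,10,.1,.1]);print(r.x,np.degrees(r.x[2:]),res(r.x).reshape(-1,2))
x,y,a,th=r.x
W=pix2z('wrist',np.array([(193,166),(229,166),(263,163),(302,163),(412,163),(461,163)])*s,50,k)
c,sn=np.cos(a),np.sin(a); D=W[:,:2]-[x,y]; print('win in reader',np.c_[c*D[:,0]+sn*D[:,1],-sn*D[:,0]+c*D[:,1]])
print('tab grip',pred(r.x,('p',(187,0,0),0)),'hinge',pred(r.x,('d',(100,0,84),0)))
E
python3 fit.py
```

```text
[597.7  245.05   0.18   0.12] [10.41  6.76] [[-1.94  0.12]
 [ 0.83  0.51]
 [-0.73 -0.44]
 [ 1.03 -1.05]
 [ 0.23  0.91]
 [ 0.15  0.31]]
win in reader [[-109.2   144.79]
 [-111.87  106.22]
 [-110.96   71.75]
 [-112.57   34.13]
 [-113.81  -66.46]
 [-112.87 -110.82]]
tab grip [513.41 229.57 106.  ] hinge [696.05 263.12  84.  ]
```

Run:
```python
from h import *
rows([((512.5,229.5,180),yaw(10.4),4),((512.5,229.5,87),yaw(10.4),3)],60)
```

```text
0.000 0.000 0.002 24.3 -15.4 37.7 60; 0.000 0.000 0.002 24.3 -15.5 37.7 60; 0.000 0.000 0.002 24.2 -15.5 37.7 60; 0.000 0.000 0.002 24.2 -15.6 37.7 60; 
-0.000 -0.000 0.000 -0.0 0.0 31.0 60; -0.000 -0.000 0.000 -0.0 0.0 31.0 60; -0.000 -0.000 0.000 -0.0 0.0 31.0 60;
```

Call:
{"api": "drive_tool", "payload": {"plan": "0 0 0.002 24.3 -15.5 38 60; 0 0 0.002 24.3 -15.5 38 60; 0 0 0.002 24.3 -15.5 38 60; 0 0 0.002 24.1 -15.5 37 60; 0 0 0 0 0 15 60; 0 0 0 0 0 0 60"}}

```text
t: 3.45
tool_pos: [512.4, 226.7, 164.6]
ee_rot: [0.0, 0.996, 0.089, -0.001]
wrist_force: [-0.0, 0.2, 1.3]
width: 59.8
finger_force: 0.0
```

Run:
```python
from h import *
print(cur()[0]); im=snap('wrist'); cv2.imwrite('pics/w2.png',cv2.resize(im[:,:,::-1],(800,600)))
```

```text
[512.43116161 226.72467989 164.63312307]
```

View pics/w2.png

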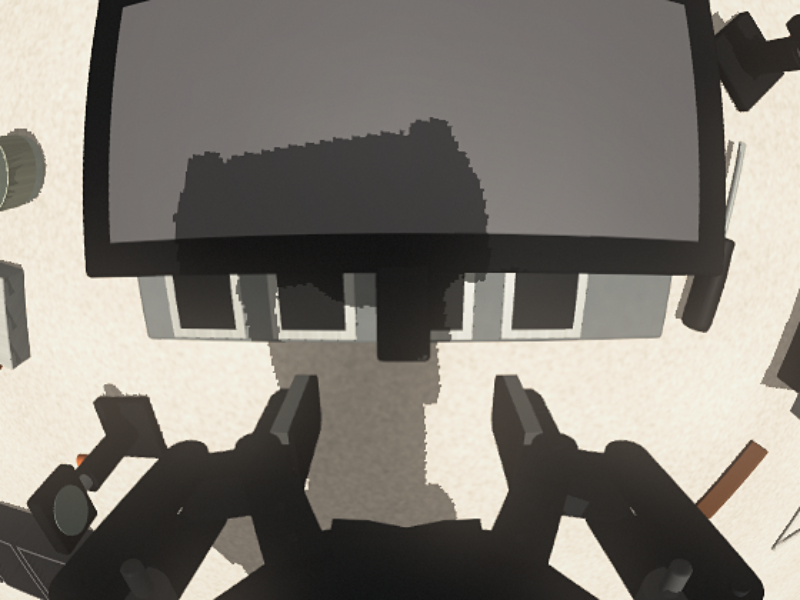

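Here the tab end is at (377..429,360), deck front corners at (149,338) and (661,338), panel corners at (87,277) and (720,273). The first window's dark part spans x=177..238 and the fourth 511..576, front at y=328.

```bash
python3 - <<'E'
from h import *
np.save('cal1.npy',vision.get_calibration('wrist'),allow_pickle=True)
s=open('fit.py').read()
i=s.index('obs=');j=s.index('def pred')
s=s[:i]+"""obs=[('d',(-120,175,50),(149,338)),('d',(-120,-175,50),(661,338)),
('p',(200,12,5),(377,360)),('p',(200,-12,5),(429,360)),('p',(160,165,5),(87,277)),('p',(160,-165,5),(720,273))]
"""+s[j:]
i=s.index('[(193');j=s.index(')*s,50')
s=s[:i]+"[(174,328),(240,328),(279,329),(349,329),(466,329),(510,328),(578,328)]"+s[j:]
open('fit.py','w').write(s)
E
python3 fit.py
python3 - <<'E'
from h import *
import fit
rows([(fit.pred(fit.r.x,('p',(187,0,0),0))-[0,0,19],yaw(np.degrees(fit.a)),4)],60)
E
```

```text
[597.53 243.99   0.18   0.15] [10.46  8.49] [[-1.36  1.41]
 [ 0.64  0.04]
 [-0.3  -0.68]
 [ 0.26 -0.8 ]
 [-0.08  0.04]
 [ 0.68  0.92]]
win in reader [[-110.75  151.1 ]
 [-110.06  102.87]
 [-110.48   76.96]
 [-110.28   33.06]
 [-110.6   -37.67]
 [-110.28  -64.96]
 [-111.06 -109.86]]
tab grip [513.99 228.57 111.6 ] hinge [695.87 262.15  84.  ]
[597.53 243.99   0.18   0.15] [10.46  8.49] [[-1.36  1.41]
 [ 0.64  0.04]
 [-0.3  -0.68]
 [ 0.26 -0.8 ]
 [-0.08  0.04]
 [ 0.68  0.92]]
win in reader [[-110.75  151.1 ]
 [-110.06  102.87]
 [-110.48   76.96]
 [-110.28   33.06]
 [-110.6   -37.67]
 [-110.28  -64.96]
 [-111.06 -109.86]]
tab grip [513.99 228.57 111.6 ] hinge [695.87 262.15  84.  ]
0.000 -0.000 -0.001 0.3 -0.3 18.3 60; 0.000 -0.000 -0.001 0.3 -0.3 18.3 60; 0.000 -0.000 -0.001 0.3 -0.3 18.3 60; 0.000 -0.000 -0.001 0.3 -0.3 18.3 60;
```

Call:
{"api": "drive_tool", "payload": {"plan": "0 0 0 1 -1.5 25 60; 0 0 0 0 0 25 60; 0 0 0 0 0 20 60; 0 0 0 0 0 3 60; 0 0 0 0 0 0 15; 0 0 0 0 0 0 15; 0 0 0 0 0 0 15; 0 0 0 0 0 0 15; 0 0 0 0 0 0 15", "grip_force": 35}}

```text
t: 4.62
tool_pos: [514.7, 228.5, 93.5]
ee_rot: [0.001, 0.996, 0.09, 0.001]
wrist_force: [1.4, -7.7, 1.1]
width: 23.3
finger_force: 37.4
```

Run:
```python
from h import *
print(yaw(10.46,30).as_matrix()[:,2])
ex=np.array([np.cos(np.radians(10.46)),np.sin(np.radians(10.46)),0]);H=np.array([695.9,262.2,84])
p,r,s=cur(); g=p-[0,0,0]+r.apply([0,0,-19]); g0=g; d=(g-H); a0=np.arctan2(d[2],-d@ex); rad=np.hypot(d[2],d@ex); off=d-(d@ex)*ex-[0,0,d[2]]; print(np.degrees(a0),rad,off)
w=[]
N=22
for i in range(1,N+1):
    f=i/N; th=a0+f*(np.radians(75.5)-a0); Q=yaw(10.46,40*f)
    w.append((H+off+rad*(-np.cos(th)*ex+[0,0,np.sin(th)])+Q.apply([0,0,19]),Q,1))
rows(w,15)
```

```text
[ 0.49169095  0.09077452 -0.8660254 ]
8.78990111962576 186.53539959639525 [ 0.0317841  -0.17216234  0.        ]
0.003 0.030 -0.003 2.4 -0.0 -9.7 15; 
0.000 0.032 -0.000 3.2 -0.0 -9.5 15; 
-0.000 0.032 -0.000 4.0 0.0 -9.3 15; 
0.000 0.032 0.000 4.8 -0.0 -9.0 15; 
-0.000 0.032 0.000 5.5 0.0 -8.6 15; 
-0.000 0.032 -0.000 6.2 -0.0 -8.1 15; 
-0.000 0.032 0.000 6.9 0.0 -7.6 15; 
0.000 0.032 -0.000 7.5 0.0 -7.1 15; 
0.000 0.032 0.000 8.1 0.0 -6.5 15; 
0.000 0.032 0.000 8.6 -0.0 -5.8 15; 
0.000 0.032 0.000 9.0 -0.0 -5.1 15; 
-0.000 0.032 0.000 9.4 0.0 -4.4 15; 
0.000 0.032 -0.000 9.8 -0.0 -3.6 15; 
-0.000 0.032 -0.000 10.1 -0.0 -2.8 15; 
0.000 0.032 0.000 10.3 0.0 -2.0 15; 
0.000 0.032 0.000 10.4 -0.0 -1.2 15; 
-0.000 0.032 0.000 10.5 0.0 -0.4 15; 
-0.000 0.032 0.000 10.5 0.0 0.5 15; 
0.000 0.032 -0.000 10.4 -0.0 1.3 15; 
0.000 0.032 -0.000 10.2 0.0 2.1 15; 
0.000 0.032 0.000 10.0 -0.0 2.9 15; 
0.000 0.032 0.000 9.7 -0.0 3.7 15;
```

Call:
{"api": "drive_tool", "payload": {"plan": "0 0.030 0 2.4 0 -9.7 15; 0 0.032 0 3.2 0 -9.5 15; 0 0.032 0 4 0 -9.3 15; 0 0.032 0 4.8 0 -9 15; 0 0.032 0 5.5 0 -8.6 15; 0 0.032 0 6.2 0 -8.1 15; 0 0.032 0 6.9 0 -7.6 15; 0 0.032 0 7.5 0 -7.1 15; 0 0.032 0 8.1 0 -6.5 15; 0 0.032 0 8.6 0 -5.8 15; 0 0.032 0 9 0 -5.1 15"}}

```text
t: 6.0
tool_pos: [564.1, 237.5, 188.8]
ee_rot: [-0.014, 0.981, 0.088, 0.171]
wrist_force: [-0.1, -7.2, -5.4]
width: 23.1
finger_force: 37.0
```

Call:
{"api": "drive_tool", "payload": {"plan": "0 0.032 0 9.4 0 -4.4 15; 0 0.032 0 9.8 0 -3.6 15; 0 0.032 0 10.1 0 -2.8 15; 0 0.032 0 10.3 0 -2 15; 0 0.032 0 10.4 0 -1.2 15; 0 0.032 0 10.5 0 -0.4 15; 0 0.032 0 10.5 0 0.5 15; 0 0.032 0 10.4 0 1.3 15; 0 0.032 0 10.2 0 2.1 15; 0 0.032 0 10 0 2.9 15; 0 0.032 0 9.7 0 3.7 15; 0 0 0 0 0 0 15"}}

```text
t: 7.5
tool_pos: [661.4, 255.2, 249.3]
ee_rot: [-0.03, 0.935, 0.084, 0.342]
wrist_force: [2.1, -6.0, -0.9]
width: 23.3
finger_force: 38.6
```

Run:
```python
from h import *
ex=np.array([np.cos(np.radians(10.46)),np.sin(np.radians(10.46)),0]);H=np.array([695.9,262.2,84])
p,r,s=cur(); g=p+r.apply([0,0,-19]); d=g-H; print(p,np.degrees(np.arctan2(d[2],-d@ex)),np.hypot(d[2],d@ex),s['wrist_force'],s['width'],r.as_matrix()[:,2])
snap('scene','s2.png')
im=cv2.imread('pics/s2.png')[140:400,180:440]; cv2.imwrite('pics/s2c.png',cv2.resize(im,(600,600)))
```

```text
[661.40842789 255.20604335 249.33366923] 75.2205876696894 186.00199905298328 [ 2.06743637 -5.96788784 -0.94067581] 23.288510825504638 [ 0.6353179   0.11312742 -0.76391973]
```

View pics/s2c.png

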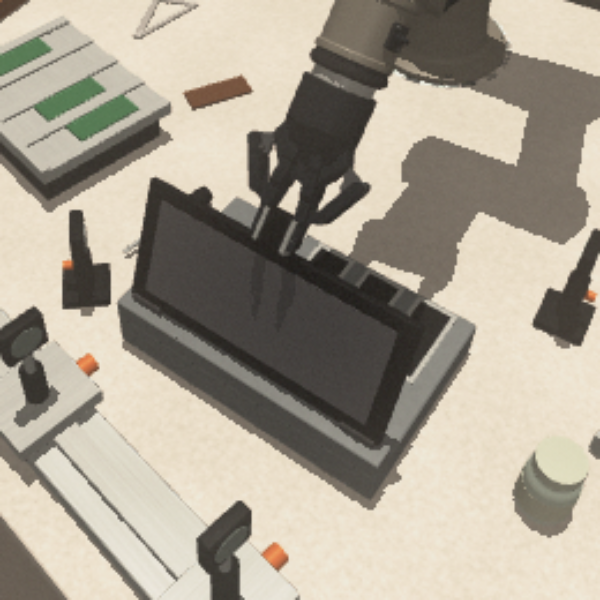

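The display stands at about 75°, gripped at the tab. Release and back off.

Call:
{"api": "drive_tool", "payload": {"plan": "0 0 0 0 0 0 45; 0 0 0 0 0 0 45; 0 0 0 0 0 0 45; 0 0 0 0 0 0 45; 0 0 0 0 0 -15 45; 0 0 0 0 0 -30 45; 0 -0.1 0 0 0 -50 45; 0 -0.15 0 0 0 -50 45; 0 -0.15 0 0 0 -40 45; 0 -0.15 0 0 0 0 45; 0 -0.15 0 0 0 0 45; 0 0 0 0 0 0 45"}}

```text
t: 9.05
tool_pos: [563.3, 238.5, 387.1]
ee_rot: [-0.001, 0.996, 0.089, 0.017]
wrist_force: [-0.1, -0.5, -0.1]
width: 44.8
finger_force: 0.0
```

Run:
```python
from h import *
np.set_printoptions(precision=2,suppress=True)
p,q,s=cur();print(p,q.as_matrix()[:,2],q.as_matrix()[:,0])
np.save('cal2.npy',vision.get_calibration('wrist'),allow_pickle=True)
im=snap('wrist'); cv2.imwrite('pics/w3.png',cv2.resize(im[:,:,::-1],(800,600)))
snap('scene','s3.png')
for c in ['wrist','scene']:
  for q in ['start_top','bay0','display_tab','display']: print(c,q,[(np.round(d['at']),round(d['conf'],2)) for d in finder.look_for(q,c)][:5])
```

```text
[563.33 238.49 387.09] [ 0.03  0.   -1.  ] [0.98 0.18 0.03]
wrist start_top [(array([601.,  95.,  71.]), 0.58), (array([610., 244.,  52.]), 0.53)]
wrist bay0 [(array([611., 249.,  49.]), 0.84)]
wrist display_tab [(array([659., 258., 210.]), 0.56)]
wrist display [(array([665., 253., 209.]), 0.89)]
scene start_top []
scene bay0 [(array([674., 287., 114.]), 0.95)]
scene display_tab [(array([670., 269., 174.]), 0.83), (array([740.,  13.,  11.]), 0.47), (array([426., 617.,  31.]), 0.34)]
scene display [(array([667., 276., 170.]), 0.94), (array([424., 618.,  31.]), 0.69)]
```

View pics/w3.png

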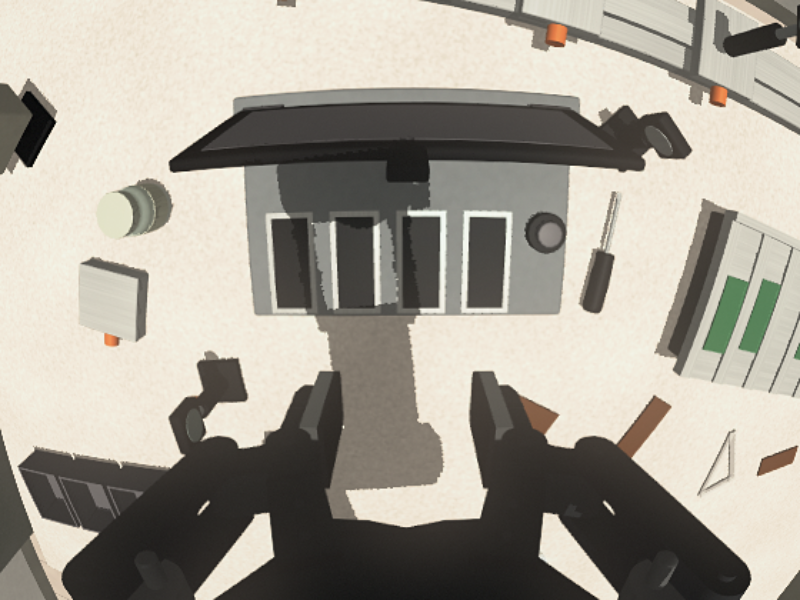

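Wrist view: all four windows are clear. W1 dark spans (271..313, 218..310), W4 (464..509, 216..309), button top at (547,232), deck front corners at (255,315) and (560,315). Next: fit reader pose, bays and display angle.

```bash
cat > fit2.py <<'E'
from h import *
from scipy.optimize import least_squares
np.set_printoptions(precision=2,suppress=True)
k=np.load('cal2.npy',allow_pickle=True).item(); s=560/800
obs=[('d',(-120,175,50),(255,315)),('d',(-120,-175,50),(560,314)),('d',(120,175,78),(234,98)),('d',(120,-175,78),(579,98)),('d',(-25,-148,68),(547,232)),
('p',(160,165,-5),(171,170)),('p',(160,-165,-5),(644,169)),('p',(200,12,-5),(386,181)),('p',(200,-12,-5),(428,181))]
def pred(v,o):
    x,y,a,th=v; t,P,_=o
    if t=='p': P=(100-P[0]*np.cos(th)+P[2]*np.sin(th),P[1],84+P[0]*np.sin(th)+P[2]*np.cos(th))
    c,sn=np.cos(a),np.sin(a); return np.array([x+c*P[0]-sn*P[1],y+sn*P[0]+c*P[1],P[2]])
def res(v): return np.ravel([w2pix('wrist',pred(v,o),k)[0]-np.array(o[2])*s for o in obs])
r=least_squares(res,[597,244,.18,1.3],x_scale=[10,10,.1,.1]);print(r.x,np.degrees(r.x[2:]),res(r.x).reshape(-1,2))
x,y,a,th=r.x
W=pix2z('wrist',np.array([(271,219),(309,219),(277,310),(314,310), (467,217),(507,217),(466,308),(504,308),(334,219),(376,219),(339,309),(379,309)])*s,50,k)
c,sn=np.cos(a),np.sin(a); D=W[:,:2]-[x,y]; U=np.c_[c*D[:,0]+sn*D[:,1],-sn*D[:,0]+c*D[:,1]].reshape(-1,4,2); print('win in reader',U,U.mean(1))
for b in (125,55,-15,-85): print(b,pred(r.x,('d',(-60,b,50),0)))
print('btn',pred(r.x,('d',(-25,-148,68),0)))
E
python3 fit2.py
```

```text
[597.07 243.24   0.18   1.26] [10.35 72.17] [[-1.46  0.42]
 [ 0.37  0.37]
 [-1.55 -1.07]
 [ 1.   -1.71]
 [ 1.35  1.03]
 [-1.84  1.36]
 [ 0.8   1.15]
 [-0.06 -0.56]
 [ 0.89 -0.64]]
win in reader [[[ -11.15  144.97]
  [ -12.49  102.96]
  [-113.26  145.42]
  [-113.25  102.65]]

 [[ -11.68  -63.2 ]
  [ -10.94 -106.1 ]
  [-111.46  -64.88]
  [-111.72 -107.59]]

 [[ -13.14   76.11]
  [ -13.85   31.88]
  [-112.12   74.5 ]
  [-112.22   30.4 ]]] [[-62.54 124.  ]
 [-61.45 -85.44]
 [-62.83  53.22]]
125 [515.59 355.43  50.  ]
55 [528.17 286.57  50.  ]
-15 [540.74 217.71  50.  ]
-85 [553.32 148.85  50.  ]
btn [599.07  93.16  68.  ]
```

Run:
```python
import fit2; from h import *
im=cv2.imread('pics/s3.png'); x0,y0=225,200; c=cv2.resize(im[y0:y0+150,x0:x0+200],(800,600),interpolation=cv2.INTER_CUBIC)
for deg,col in ((72,(0,0,255)),(75.5,(0,255,0))):
    v=fit2.r.x.copy(); v[3]=np.radians(deg)
    for P in [(160,165,5),(160,-165,5),(160,165,-5),(160,-165,-5),(200,12,5),(200,-12,5)]:
        u=w2pix('scene',fit2.pred(v,('p',P,0)))[0]; cv2.circle(c,tuple(int(q) for q in ((u+.5-[x0,y0])*4)),3,col,-1)
for P in [(-120,175,50),(120,175,78),(120,-175,78),(120,175,0),(120,-175,0)]:
    u=w2pix('scene',fit2.pred(v,('d',P,0)))[0]; cv2.circle(c,tuple(int(q) for q in ((u+.5-[x0,y0])*4)),3,(255,0,0),-1)
cv2.imwrite('pics/s3c.png',c)
```

```text
[597.07 243.24   0.18   1.26] [10.35 72.17] [[-1.46  0.42]
 [ 0.37  0.37]
 [-1.55 -1.07]
 [ 1.   -1.71]
 [ 1.35  1.03]
 [-1.84  1.36]
 [ 0.8   1.15]
 [-0.06 -0.56]
 [ 0.89 -0.64]]
win in reader [[[ -11.15  144.97]
  [ -12.49  102.96]
  [-113.26  145.42]
  [-113.25  102.65]]

 [[ -11.68  -63.2 ]
  [ -10.94 -106.1 ]
  [-111.46  -64.88]
  [-111.72 -107.59]]

 [[ -13.14   76.11]
  [ -13.85   31.88]
  [-112.12   74.5 ]
  [-112.22   30.4 ]]] [[-62.54 124.  ]
 [-61.45 -85.44]
 [-62.83  53.22]]
125 [515.59 355.43  50.  ]
55 [528.17 286.57  50.  ]
-15 [540.74 217.71  50.  ]
-85 [553.32 148.85  50.  ]
btn [599.07  93.16  68.  ]
```

View pics/s3c.png

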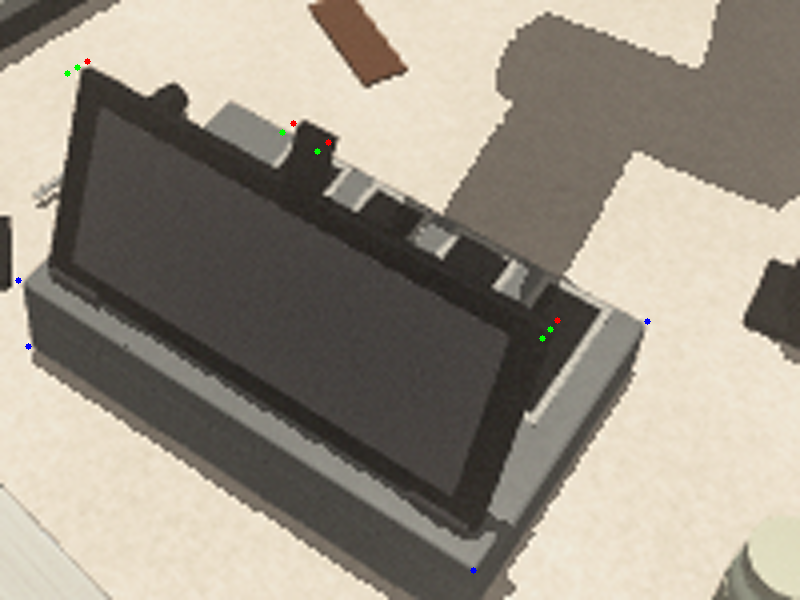

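The overlay puts the display at about 72–75°, inside the ±6° band, so I leave it. Now the tray.

Run:
```python
from h import *
rows([((500,-20,340),yaw(4),5),((470,-270,330),yaw(-2),5)],0)
```

```text
-0.000 -0.007 0.022 -21.6 48.7 9.1 0; -0.000 -0.007 0.022 -20.5 49.1 9.3 0; -0.000 -0.007 0.022 -19.4 49.6 9.4 0; -0.000 -0.007 0.022 -18.2 50.0 9.6 0; -0.000 -0.007 0.022 -17.1 50.4 9.7 0; 
0.000 -0.000 0.021 -9.5 49.5 2.0 0; 0.000 -0.000 0.021 -8.4 49.6 2.0 0; 0.000 -0.000 0.021 -7.4 49.8 2.0 0; 0.000 -0.000 0.021 -6.3 50.0 2.0 0; 0.000 -0.000 0.021 -5.3 50.1 2.0 0;
```

Call:
{"api": "drive_tool", "payload": {"plan": "0 -0.007 0.022 -21.6 48.7 9 0; 0 -0.007 0.022 -20.5 49 9.3 0; 0 -0.007 0.022 -19.4 49.6 9.4 0; 0 -0.007 0.022 -18.2 50 9.6 0; 0 -0.007 0.022 -17 50.4 9.7 0; 0 0 0.021 -9.5 49.5 2 0; 0 0 0.021 -8.4 49.6 2 0; 0 0 0.021 -7.4 49.8 2 0; 0 0 0.021 -6.3 50 2 0; 0 0 0.021 -5.3 50 2 0; 0 0 0 0 0 0 0"}}

```text
t: 10.92
tool_pos: [468.8, -272.7, 328.4]
ee_rot: [-0.0, 1.0, -0.021, 0.0]
wrist_force: [0.0, 0.5, 0.2]
width: -0.0
finger_force: 0.0
```

Run:
```python
from h import *
np.set_printoptions(precision=2,suppress=True)
p,q,s=cur();print(p,q.as_matrix()[:,2],q.as_matrix()[:,0])
k=vision.get_calibration('wrist');np.save('cal3.npy',k,allow_pickle=True)
im=snap('wrist'); cv2.imwrite('pics/w4.png',cv2.resize(im[:,:,::-1],(800,600)))
rgb=im.astype(int); g=((rgb[:,:,1]>rgb[:,:,0]*1.25)&(rgb[:,:,1]>rgb[:,:,2]*1.1)&(rgb[:,:,1]>40)).astype(np.uint8)
n,l,st,c=cv2.connectedComponentsWithStats(g)
for i in range(1,n):
    if st[i,4]>100:
        pts=np.argwhere(l==i)[:,::-1]; W=pix2z('wrist',pts,64,k)[:,:2].astype(np.float32); (c0,sz,an)=cv2.minAreaRect(W); m=W.mean(0); w,v=np.linalg.eigh(np.cov((W-m).T)); e=v[:,1]*np.sign(v[0,1])
        print('plate',m,c0,sz,np.degrees(np.arctan2(e[1],e[0])),np.sqrt(w*12))
```

```text
[ 468.84 -272.7   328.4 ] [ 0.  0. -1.] [ 1.   -0.04  0.  ]
plate [ 562.52 -375.01] (562.4317626953125, -375.38629150390625) (40.17704391479492, 98.93391418457031) -2.3898428260200077 [40.05 98.77]
plate [ 561.22 -244.68] (561.2401123046875, -244.284423828125) (39.649566650390625, 98.98062133789062) -2.519727178052242 [39.81 99.59]
plate [ 552.09 -180.38] (551.8618774414062, -180.04904174804688) (40.65205764770508, 99.48432159423828) -1.7525959662918886 [40.37 98.92]
```

View pics/w4.png

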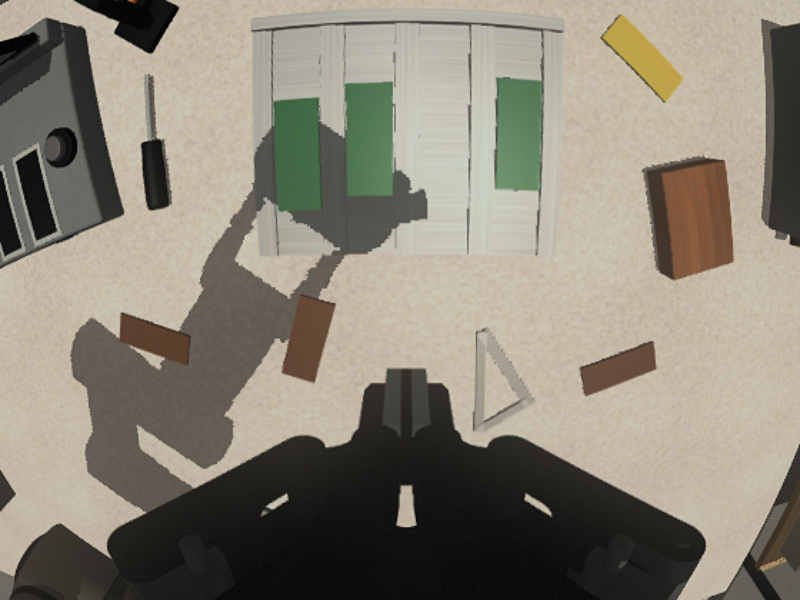

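Wrist view: greens at (298,155), (370,140) and (519,134), empty channel at x≈443, tray front edge at y≈255. I'll push each plate from behind with the closed fingers, in the free channel length behind it.

```bash
cat > tray.py <<'E'
from h import *
k=np.load('cal3.npy',allow_pickle=True).item()
s=.7
F=pix2z('wrist',np.array([(262,256),(555,255)])*s,63,k)[:,:2]; B=pix2z('wrist',np.array([(253,21),(564,23)])*s,70,k)[:,:2]
YAW=-2.3; u=np.array([np.cos(np.radians(YAW)),np.sin(np.radians(YAW))]); v=np.array([-u[1],u[0]])
if __name__=='__main__':
    print(F,B,np.linalg.norm(F[0]-F[1]),np.linalg.norm(B[0]-B[1])); print('front s',F@u,'rear',B@u,'v',F@v,B@v)
    for P in [(552.1,-180.4),(561.2,-244.7),(562.5,-375.0)]: print(np.array(P)@u,np.array(P)@v)
E
python3 tray.py
```

```text
[[ 461.36062196 -138.38362996]
 [ 451.11293493 -411.04155026]] [[ 678.09633807 -147.42801193]
 [ 665.43281248 -419.73243495]] 272.8504289804618 272.5987228117782
front s [466.54253072 467.24535037] rear [683.46661073 681.74135155] v [-119.75691867 -392.60644247] [-120.09602164 -392.68928488]
558.8950009155594 -158.09790622141983
570.5681441709445 -221.9809065152324
577.0962694515857 -352.1237648683524
```

Run:
```python
from tray import *
w=lambda s,vv,z:(*(s*u+vv*v),z)
p,r=rows([(w(628,-158.3,110),yaw(YAW),4),(w(628,-158.3,62.2),yaw(YAW),3)],0)
print(r.as_matrix()[:,0])
```

```text
-0.000 -0.000 0.000 37.0 -23.3 54.7 0; -0.000 -0.000 0.000 37.0 -23.3 54.7 0; -0.000 -0.000 0.000 37.0 -23.3 54.7 0; -0.000 -0.000 0.000 37.1 -23.4 54.7 0; 
0.000 0.000 0.000 0.0 -0.0 15.9 0; 0.000 0.000 -0.000 0.0 -0.0 15.9 0; 0.000 0.000 0.000 0.0 -0.0 15.9 0; 
[ 9.99194395e-01 -4.01317925e-02  9.21035571e-37]
```

Call:
{"api": "drive_tool", "payload": {"plan": "0 0 0 29.6 -18.7 43.7 0; 0 0 0 29.6 -18.7 43.7 0; 0 0 0 29.6 -18.7 43.7 0; 0 0 0 29.6 -18.7 43.7 0; 0 0 0 29.7 -18.7 43.8 0; 0 0 0 0 0 16 0; 0 0 0 0 0 16 0; 0 0 0 0 0 13 0; 0 0 0 0 0 0 0"}}

```text
t: 12.1
tool_pos: [620.9, -182.0, 65.7]
ee_rot: [-0.001, 1.0, -0.019, 0.0]
wrist_force: [0.1, 0.7, 0.1]
width: -0.2
finger_force: 0.0
```

Run:
```python
from tray import *
w=lambda s,vv,z:(*(s*u+vv*v),z)
p,r,s=cur(); print(p,p[:2]@u,p[:2]@v,s['wrist_force'])
rows([(w(531,-158.3,62),yaw(YAW),10)],0)
```

```text
[ 620.91285105 -181.99896131   65.73725416] 627.7165851781834 -156.93399633436104 [0.06601629 0.66481825 0.12597136]
-0.000 -0.000 0.000 -9.7 0.1 0.4 0; -0.000 -0.000 0.000 -9.7 0.1 0.4 0; -0.000 -0.000 0.000 -9.7 0.1 0.4 0; -0.000 -0.000 0.000 -9.7 0.1 0.4 0; -0.000 -0.000 0.000 -9.7 0.1 0.4 0; -0.000 -0.000 0.000 -9.7 0.1 0.4 0; -0.000 -0.000 0.000 -9.7 0.1 0.4 0; -0.000 -0.000 0.000 -9.7 0.1 0.4 0; -0.000 -0.000 0.000 -9.7 0.1 0.4 0; -0.000 -0.000 0.000 -9.7 0.1 0.4 0;
```

Call:
{"api": "drive_tool", "payload": {"plan": "0 0 0 0 1 3.4 0; 0 0 0 0 0 0 0; 0 0 0 -9 0 0 0; 0 0 0 -10 0 0 0; 0 0 0 -12 0 0 0; 0 0 0 -12 0 0 0; 0 0 0 -12 0 0 0; 0 0 0 -12 0 0 0; 0 0 0 -12 0 0 0; 0 0 0 -9 0 0 0; 0 0 0 -6 0 0 0; 0 0 0 -3 0 0 0"}}

```text
t: 13.6
tool_pos: [524.5, -179.1, 62.5]
ee_rot: [-0.0, 1.0, -0.019, 0.001]
wrist_force: [1.6, -1.2, 2.6]
width: -0.0
finger_force: 1.5
```

```bash
cat >> tray.py <<'E'
def plates(z=64,fn=None):
    k=vision.get_calibration('wrist'); im=snap('wrist')
    if fn: cv2.imwrite('pics/'+fn,cv2.resize(im[:,:,::-1],(800,600)))
    rgb=im.astype(int); g=((rgb[:,:,1]>rgb[:,:,0]*1.25)&(rgb[:,:,1]>rgb[:,:,2]*1.1)&(rgb[:,:,1]>40)).astype(np.uint8)
    n,l,st,c=cv2.connectedComponentsWithStats(g)
    for i in range(1,n):
        if st[i,4]>100:
            W=pix2z('wrist',np.argwhere(l==i)[:,::-1],z,k)[:,:2].astype(np.float32); m,sz,an=cv2.minAreaRect(W); m=np.array(m)
            M=W.mean(0); ww,vv=np.linalg.eigh(np.cov((W-M).T)); e=vv[:,1]*np.sign(vv[0,1])
            print('plate',np.round(m,1),'s,v',np.round([m@u,m@v],1),np.round(sz,1),'ang %.1f'%np.degrees(np.arctan2(e[1],e[0])),'s range',np.round([(W@u).min(),(W@u).max()],1))
E
python3 - <<'E'
from tray import *
p,r,s=cur(); print(p,p[:2]@u,p[:2]@v,s['wrist_force'])
plates(64,'w5.png')
E
```

```text
[ 524.54304791 -179.0861224    62.48344634] 531.3075205768696 -157.89099697528584 [ 1.56069043 -1.18605244  2.58292168]
plate [ 561.1 -244.2] s,v [ 570.5 -221.5] [ 41.1 100. ] ang -2.7 s range [520.4 620.4]
plate [ 522.5 -354.5] s,v [ 536.4 -333.3] [23.5  9. ] ang 11.7 s range [527.2 548.9]
plate [ 511.9 -160.2] s,v [ 518.  -139.5] [ 3.6 11.6] ang -10.5 s range [512.2 523.7]
plate [ 469.6 -177.1] s,v [ 476.4 -158.1] [ 8.5 24.3] ang -2.2 s range [464.2 488.5]
```

View pics/w5.png

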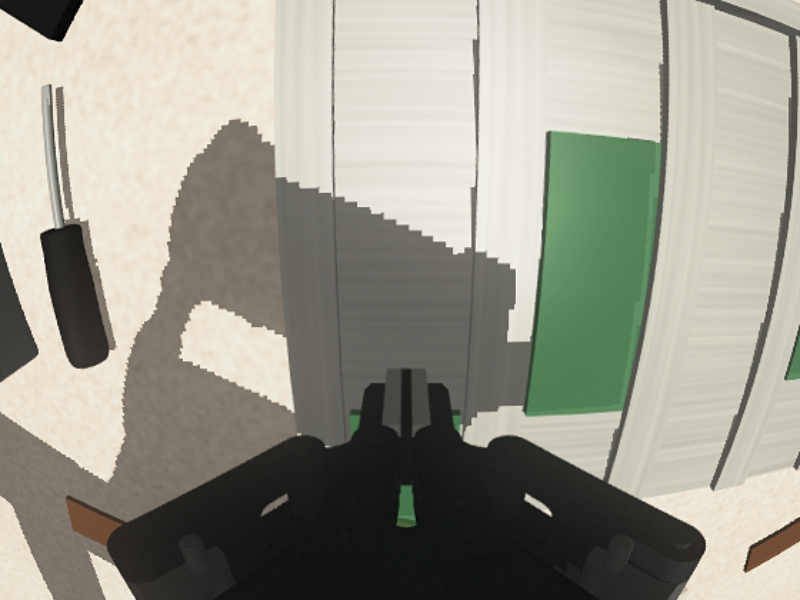

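Plate A's rear edge shows at both sides of the fingers (y≈412), s≈523, so it overhangs by about 42 mm. Go to the front and grip across its width.

Run:
```python
from tray import *
w=lambda s,vv,z:(*(s*u+vv*v),z)
rows([(w(533,-158.1,100),yaw(YAW),1),(w(443,-158.1,100),yaw(YAW),2),(w(443,-158.1,56.5),yaw(YAW),2)],65)
```

```text
-0.001 -0.001 0.003 1.9 0.2 -37.6 65; 
0.000 0.000 0.000 -45.0 -0.0 0.0 65; 0.000 0.000 -0.000 -45.0 -0.0 0.0 65; 
0.000 -0.000 0.000 -0.0 -0.0 21.8 65; 0.000 -0.000 0.000 -0.0 -0.0 21.8 65;
```

Call:
{"api": "drive_tool", "payload": {"plan": "0 0 0 2 0 -5 0; 0 0 0.003 0 0 -33 0; 0 0 0 -45 0 0 65; 0 0 0 -45 0 0 65; 0 0 0 0 0 0 65; 0 0 0 0 0 0 65; 0 0 0 0 0 0 65"}}

```text
t: 14.52
tool_pos: [437.7, -175.8, 100.2]
ee_rot: [-0.0, 1.0, -0.02, 0.001]
wrist_force: [0.5, -0.3, 0.2]
width: 65.1
finger_force: 0.0
```

Run:
```python
from tray import *
p,r,s=cur(); print(p,p[:2]@u,p[:2]@v,s['width'])
plates(64)
```

```text
[ 437.67666062 -175.75506501  100.24538432] 444.3774319713698 -158.04872692754998 65.11790258159054
plate [ 547.8 -243.9] s,v [ 557.2 -221.7] [40.9 73.1] ang -4.5 s range [520.5 593.8]
plate [ 561.7 -365.8] s,v [ 575.9 -343. ] [24.9 98.1] ang -2.8 s range [526.9 624.9]
plate [ 465.  -176.3] s,v [ 471.7 -157.5] [40.  99.2] ang -0.5 s range [422.1 521.3]
```

Call:
{"api": "drive_tool", "payload": {"plan": "0 0 0 -1 -0.5 20 65; 0 0 0 0 0 20 65; 0 0 0 0 0 4 65; 0 0 0 0 0 0 35; 0 0 0 0 0 0 35; 0 0 0 0 0 0 35; 0 0 0 0 0 0 35; 0 0 0 0 0 0 35; 0 0 0 0 0 -6 35; 0 0 0 0 0 -15 35; 0 0 0 0 0 -30 35; 0 0 0 0 0 0 35", "grip_force": 50}}

```text
t: 16.08
tool_pos: [436.5, -175.6, 108.9]
ee_rot: [0.001, 1.0, -0.02, 0.002]
wrist_force: [0.3, 0.4, -0.7]
width: 37.7
finger_force: 50.2
```

Run:
```python
from tray import *
p,r,s=cur(); print(p,p[:2]@u,p[:2]@v,s['width'])
plates(p[2]+6,'w6.png')
```

```text
[ 436.52047224 -175.57568103  108.93251627] 443.2149760227354 -157.91588737927447 37.744033180133435
plate [ 540.2 -226.2] s,v [ 548.9 -204.3] [29.7 54.7] ang -4.2 s range [521.5 576.2]
plate [ 559.8 -318.5] s,v [ 572.2 -295.8] [25.3 58.3] ang -5.1 s range [543.1 600.7]
plate [ 464.8 -176.8] s,v [ 471.5 -158. ] [ 40.2 100.5] ang -2.1 s range [421.2 521.7]
```

View pics/w6.png

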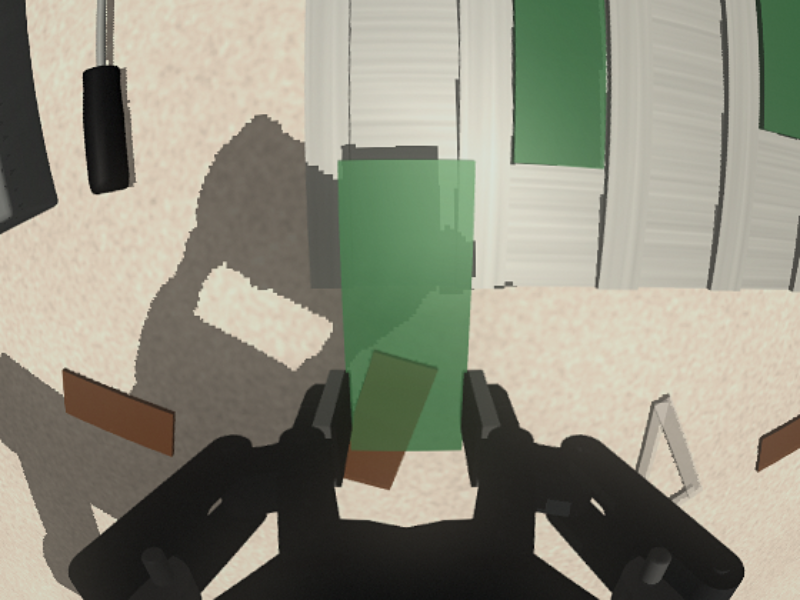

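Plate A is held, flat and aligned, its centre 28 mm ahead of the TCP. The image shows it clear of the tray, about (340–475, 160–450). Carry it to bay y=+125.

```bash
cat > place.py <<'E'
from h import *
RX,RY,RA=597.1,243.2,10.4
def bay(b,x=-61):
    c,s=np.cos(np.radians(RA)),np.sin(np.radians(RA)); return np.array([RX+c*x-s*b,RY+s*x+c*b]),np.array([c,s])
def carry(b,off,z,n,lat=0):
    c,e=bay(b); T=c-off*e-lat*np.array([e[1],-e[0]]); print('target',T)
    p,r,_=cur(); 
    q=rows([(p+[0,0,90],r,2)],35)
    q=rows([((*T,z),yaw(RA),n)],35,*q); return T
E
python3 - <<'E'
from place import *
carry(125,28.3,130,10)
E
```

```text
target [486.7021745  350.02607418]
0.000 0.000 0.000 0.1 -0.0 -45.0 35; 0.000 0.000 0.000 0.1 -0.0 -45.0 35; 
0.000 -0.000 -0.022 3.0 -52.7 6.8 35; 0.000 -0.000 -0.022 4.1 -52.6 6.8 35; 0.000 -0.000 -0.022 5.3 -52.5 6.8 35; 0.000 -0.000 -0.022 6.5 -52.4 6.8 35; 0.000 -0.000 -0.022 7.6 -52.2 6.8 35; 0.000 -0.000 -0.022 8.8 -52.0 6.8 35; 0.000 -0.000 -0.022 9.9 -51.8 6.8 35; 0.000 -0.000 -0.022 11.1 -51.6 6.8 35; 0.000 -0.000 -0.022 12.2 -51.3 6.8 35; 0.000 -0.000 -0.022 13.4 -51.0 6.8 35;
```

Call:
{"api": "drive_tool", "payload": {"plan": "0 0 0 0 0 -45 35; 0 0 0 0 0 -45 35; 0 0 -0.022 3 -52.7 6.8 35; 0 0 -0.022 4 -52.6 6.8 35; 0 0 -0.022 5.3 -52.5 6.8 35; 0 0 -0.022 6.5 -52.4 6.8 35; 0 0 -0.022 7.6 -52.2 6.8 35; 0 0 -0.022 8.8 -52 6.8 35; 0 0 -0.022 10 -51.8 6.8 35; 0 0 -0.022 11 -51.6 6.8 35; 0 0 -0.022 12.2 -51.3 6.8 35; 0 0 -0.022 13.4 -51 6.8 35"}}

```text
t: 17.62
tool_pos: [486.1, 351.4, 127.9]
ee_rot: [0.0, 0.996, 0.09, -0.001]
wrist_force: [0.7, 0.1, 0.0]
width: 38.1
finger_force: 50.4
```

Run:
```python
from place import *
import tray
p,r,s=cur(); print(p,s['width'],r.as_matrix()[:,2]); tray.plates(p[2]+6)
c,e=bay(125); rows([((*(c-28.3*e),54),yaw(RA),4)],35)
```

```text
[486.08858617 351.43871614 127.91477413] 38.12838508713468 [-1.10341424e-03 -4.63333728e-04 -9.99999284e-01]
plate [514.  356.5] s,v [499.2 376.9] [101.   40.4] ang 10.4 s range [446.1 552.5]
-0.001 0.000 0.001 -0.1 1.8 18.2 35; -0.001 0.000 0.001 -0.1 1.8 18.2 35; -0.001 0.000 0.001 -0.1 1.8 18.2 35; -0.001 0.000 0.001 -0.1 1.8 18.2 35;
```

Run:
```python
from place import *
import tray
p,r,s=cur(); print(p,s['joint_velocities']); tray.plates(p[2]+6); 
c,e=bay(125); rows([((*(c-28.3*e),54),yaw(RA),4)],35)
```

```text
[485.70089572 357.11476306 126.94302785] [-0.05492076 -0.0561652   0.11252458 -0.01239807 -0.00918532 -0.08111296]
plate [513.6 362.3] s,v [498.6 382.6] [101.1  40.4] ang 10.6 s range [445.4 551.5]
-0.000 0.000 0.001 0.1 1.1 18.3 35; -0.000 0.000 0.001 0.1 1.1 18.3 35; -0.000 0.000 0.001 0.1 1.1 18.3 35; -0.000 0.000 0.001 0.1 1.1 18.3 35;
```

Call:
{"api": "drive_tool", "payload": {"plan": "0 0 0 0 0 0 35; 0 0 0 0 0 15 35; 0 0 0 0 0 25 35; 0 0 0 0 0 20 35; 0 0 0 0 0 8 35; 0 0 0 0 0 0 35; 0 0 0 0 0 0 35"}}

```text
t: 18.6
tool_pos: [487.4, 350.2, 62.5]
ee_rot: [-0.001, 0.996, 0.09, 0.001]
wrist_force: [0.2, -0.7, 0.0]
width: 38.0
finger_force: 50.5
```

Run:
```python
from place import *
import tray
p,r,s=cur(); print(p,s['joint_velocities'],s['wrist_force']); tray.plates(p[2]+6); 
c,e=bay(125); print(c); rows([((*(c-28.3*e),50),yaw(RA),1)],35)
```

```text
[487.38263531 350.15649942  62.52494405] [ 0.00377485 -0.00611925 -0.00392688  0.00214763  0.0006976   0.00050175] [ 0.15997144 -0.70501881  0.04684309]
plate [515.2 355.2] s,v [500.5 375.6] [100.7  40.4] ang 10.3 s range [447.5 553.9]
[514.53724712 355.13476599]
-0.001 -0.003 -0.002 -0.8 0.1 12.6 35;
```

Well placed. Lower in small steps, watching the force.

Call:
{"api": "drive_tool", "payload": {"plan": "0 0 0 -0.7 0 6 35; 0 0 0 0 0 4 35; 0 0 0 0 0 2 35; 0 0 0 0 0 0 35; 0 0 0 0 0 0 35"}}

```text
t: 19.27
tool_pos: [486.2, 350.1, 49.8]
ee_rot: [-0.0, 0.996, 0.09, 0.001]
wrist_force: [0.4, -0.6, 0.3]
width: 37.8
finger_force: 50.5
```

Call:
{"api": "drive_tool", "payload": {"plan": "0 0 0 0 0 0.7 35; 0 0 0 0 0 0 35; 0 0 0 0 0 0 35"}}

```text
t: 19.65
tool_pos: [486.2, 350.0, 49.1]
ee_rot: [-0.0, 0.996, 0.09, 0.001]
wrist_force: [-0.2, 0.5, -0.6]
width: 38.0
finger_force: 50.5
```

Call:
{"api": "drive_tool", "payload": {"plan": "0 0 0 0 0 0.8 35; 0 0 0 0 0 0 35; 0 0 0 0 0 0.5 35; 0 0 0 0 0 0 35"}}

```text
t: 20.15
tool_pos: [486.3, 350.1, 48.9]
ee_rot: [-0.001, 0.996, 0.09, 0.001]
wrist_force: [-2.6, -1.9, 8.5]
width: 37.9
finger_force: 55.2
```

Call:
{"api": "drive_tool", "payload": {"plan": "0 0 0 0 0 -0.8 35; 0 0 0 0 0 0 48; 0 0 0 0 0 0 55; 0 0 0 0 0 0 55; 0 0 0 0 0 0 55; 0 0 0 0 0 -25 55; 0 0 0 0 0 -50 55; 0 0 0 0 0 -50 55; 0 0 0 0 0 0 55; 0 0 0 0 0 0 55"}}

```text
t: 21.4
tool_pos: [485.7, 349.8, 173.0]
ee_rot: [-0.0, 0.996, 0.09, 0.0]
wrist_force: [-0.1, 0.1, -0.2]
width: 55.1
finger_force: 0.0
```

Run:
```python
from tray import *
import place
p,r,s=cur(); print(p,s['width']); plates(54); print(place.bay(125)[0])
w=lambda s,vv,z:(*(s*u+vv*v),z)
q=rows([((480,-40,190),yaw(3),8)],0)
q=rows([(w(600,-222,190),yaw(YAW),4),(w(642,-222,120),yaw(YAW),2)],0,*q)
```

```text
[485.67041    349.75239926 173.029267  ] 55.134239922107135
plate [514.6 355.3] s,v [500.  375.7] [100.   40.1] ang 10.4 s range [447.1 552.9]
[514.53724712 355.13476599]
0.000 0.000 0.016 -9.4 47.8 -2.2 0; 0.000 0.000 0.016 -8.6 47.9 -2.2 0; 0.000 0.000 0.016 -7.8 48.1 -2.2 0; 0.000 0.000 0.016 -7.1 48.2 -2.2 0; 0.000 0.000 0.016 -6.3 48.3 -2.2 0; 0.000 0.000 0.016 -5.5 48.4 -2.2 0; 0.000 0.000 0.016 -4.8 48.5 -2.2 0; 0.000 0.000 0.016 -4.0 48.5 -2.2 0; 
0.000 -0.000 0.023 24.9 52.9 0.0 0; 0.000 -0.000 0.023 26.1 52.3 0.0 0; 0.000 -0.000 0.023 27.3 51.6 0.0 0; 0.000 -0.000 0.023 28.5 51.0 0.0 0; 
-0.000 -0.000 -0.000 21.0 -0.0 35.0 0; -0.000 -0.000 -0.000 21.0 -0.0 35.0 0;
```

Plate A sits at the bay centre. Next plate B.

Call:
{"api": "drive_tool", "payload": {"plan": "0 0 0.016 -9.4 47.8 -2.2 0; 0 0 0.016 -8.6 48 -2.2 0; 0 0 0.016 -7.8 48 -2.2 0; 0 0 0.016 -7 48 -2.2 0; 0 0 0.016 -6.3 48 -2.2 0; 0 0 0.016 -5.5 48.4 -2.2 0; 0 0 0.016 -4.8 48.5 -2.2 0; 0 0 0.016 -4 48.5 -2.2 0; 0 0 0.023 12 53 0 0; 0 0 0.023 12 52.3 0 0; 0 0 0.023 12 51.6 0 0; 0 0 0.023 12 51 0 0"}}

```text
t: 22.95
tool_pos: [531.8, -247.5, 188.7]
ee_rot: [-0.001, 1.0, -0.021, -0.001]
wrist_force: [-0.4, 0.0, -0.4]
width: 0.3
finger_force: 0.0
```

Call:
{"api": "drive_tool", "payload": {"plan": "0 0 0 0 0 0 0; 0 0 0 0 0 0 0; 0 0 0 0 0 0 0"}}

```text
t: 23.32
tool_pos: [532.0, -244.7, 190.2]
ee_rot: [-0.001, 1.0, -0.019, -0.0]
wrist_force: [0.8, -0.5, -0.8]
width: -0.2
finger_force: 0.0
```

Run:
```python
from tray import *
p,r,s=cur(); print(p,s['width']); plates(64)
w=lambda s,vv,z:(*(s*u+vv*v),z)
q=rows([(w(640,-222,90),yaw(YAW),4),(w(640,-222,62.2),yaw(YAW),2)],0)
```

```text
[ 531.98638141 -244.68813947  190.17316198] -0.2101030043175219
plate [ 585.7 -377.7] s,v [ 600.4 -353.9] [40.3 99.8] ang -2.4 s range [550.6 650.4]
plate [ 561.  -244.5] s,v [ 570.4 -221.8] [39.9 99. ] ang -2.4 s range [520.9 619.9]
-0.000 -0.000 0.000 24.6 -0.2 25.1 0; -0.000 -0.000 0.000 24.6 -0.2 25.1 0; -0.000 -0.000 0.000 24.6 -0.3 25.1 0; -0.000 -0.000 0.000 24.6 -0.3 25.1 0; 
0.000 0.000 0.000 0.0 -0.0 13.9 0; 0.000 0.000 -0.000 0.0 -0.0 13.9 0;
```

Call:
{"api": "drive_tool", "payload": {"plan": "0 0 0 24.6 0 25 0; 0 0 0 24.6 0 25 0; 0 0 0 24.6 0 25 0; 0 0 0 24.6 -0.5 25 0; 0 0 0 0 0 12 0; 0 0 0 0 0 10 0; 0 0 0 0 0 5.5 0; 0 0 0 0 0 0 0; 0 0 0 0 0 0 0"}}

```text
t: 24.5
tool_pos: [630.9, -249.8, 64.2]
ee_rot: [-0.0, 1.0, -0.02, 0.001]
wrist_force: [-0.5, -0.5, 0.0]
width: -0.0
finger_force: 0.0
```

Call:
{"api": "drive_tool", "payload": {"plan": "0 0 0 0 -2 1.7 0; 0 0 0 -8 0 0 0; 0 0 0 -11 0 0 0; 0 0 0 -12 0 0 0; 0 0 0 -13 0 0 0; 0 0 0 -13 0 0 0; 0 0 0 -13 0 0 0; 0 0 0 -13 0 0 0; 0 0 0 -12 0 0 0; 0 0 0 -8 0 0 0; 0 0 0 -5 0 0 0; 0 0 0 -2 0 0 0"}}

```text
t: 26.0
tool_pos: [520.9, -243.1, 61.6]
ee_rot: [-0.0, 1.0, -0.02, 0.001]
wrist_force: [-0.0, 0.6, 0.1]
width: 0.0
finger_force: 0.3
```

Call:
{"api": "drive_tool", "payload": {"plan": "0 0 0 0 0 0 0; 0 0 0 2 0 -5 0; 0 0 0 0 0 -33 0; 0 0 0 -45 0 0 65; 0 0 0 -45 0 0 65; 0 0 0 0 0 0 65; 0 0 0 0 0 0 65; 0 0 0 0 0 0 65"}}

```text
t: 27.0
tool_pos: [434.2, -239.9, 99.5]
ee_rot: [-0.0, 1.0, -0.02, 0.001]
wrist_force: [0.3, -0.1, -0.9]
width: 65.0
finger_force: 0.0
```

Run:
```python
from tray import *
p,r,s=cur(); print(p,p[:2]@u,p[:2]@v,s['width'])
plates(64)
```

```text
[ 434.18147062 -239.9130189    99.50379866] 443.4598314047459 -222.29526310363386 65.03821974533155
plate [ 565.1 -375.9] s,v [ 579.8 -352.9] [42.2 59.4] ang -9.5 s range [550.  609.4]
plate [ 460.5 -240.9] s,v [ 469.8 -222.2] [39.9 99.2] ang -2.2 s range [420.2 519.4]
```

Call:
{"api": "drive_tool", "payload": {"plan": "0 0 0 -1 0 20 65; 0 0 0 0 0 20 65; 0 0 0 0 0 3 65; 0 0 0 0 0 0 35; 0 0 0 0 0 0 35; 0 0 0 0 0 0 35; 0 0 0 0 0 0 35; 0 0 0 0 0 0 35; 0 0 0 0 0 -6 35; 0 0 0 0 0 -15 35; 0 0 0 0 0 -30 35; 0 0 0 0 0 0 35", "grip_force": 50}}

```text
t: 28.55
tool_pos: [433.1, -240.5, 109.8]
ee_rot: [0.001, 1.0, -0.02, 0.002]
wrist_force: [-0.2, 0.1, -0.4]
width: 38.5
finger_force: 50.2
```

Run:
```python
from tray import *
import place
p,r,s=cur(); print(p,p[:2]@u,p[:2]@v,s['width'])
plates(p[2]+6)
place.carry(55,27.3,130,10)
```

```text
[ 433.07323021 -240.45581745  109.84580214] 442.37426728375766 -222.8821000404498 38.47633209641884
plate [ 551.5 -339.7] s,v [ 564.7 -317.3] [30.5 44. ] ang -8.5 s range [542.7 586.7]
plate [ 460.4 -241.6] s,v [ 469.7 -222.9] [ 40.2 100.4] ang -2.2 s range [419.5 520. ]
target [500.32208614 281.35659037]
0.000 0.000 0.000 0.1 0.0 -45.0 35; 0.000 0.000 0.000 0.1 0.0 -45.0 35; 
0.000 -0.000 -0.022 4.7 -52.4 6.8 35; 0.000 -0.000 -0.022 5.8 -52.2 6.8 35; 0.000 -0.000 -0.022 7.0 -52.1 6.8 35; 0.000 -0.000 -0.022 8.2 -51.9 6.8 35; 0.000 -0.000 -0.022 9.3 -51.7 6.8 35; 0.000 -0.000 -0.022 10.5 -51.5 6.8 35; 0.000 -0.000 -0.022 11.6 -51.3 6.9 35; 0.000 -0.000 -0.022 12.7 -51.0 6.9 35; 0.000 -0.000 -0.022 13.9 -50.7 6.9 35; 0.000 -0.000 -0.022 15.0 -50.4 6.9 35;
```

Call:
{"api": "drive_tool", "payload": {"plan": "0 0 0 0 0 -45 35; 0 0 0 0 0 -45 35; 0 0 -0.022 4.7 -52.4 6.8 35; 0 0 -0.022 5.8 -52.2 6.8 35; 0 0 -0.022 7 -52 6.8 35; 0 0 -0.022 8.2 -52 6.8 35; 0 0 -0.022 9.3 -51.7 6.8 35; 0 0 -0.022 10.5 -51.5 6.8 35; 0 0 -0.022 11.6 -51.3 6.9 35; 0 0 -0.022 12.7 -51 6.9 35; 0 0 -0.022 13.9 -50.7 6.9 35; 0 0 -0.022 15 -50.4 6.9 35"}}

```text
t: 30.1
tool_pos: [499.7, 283.1, 128.3]
ee_rot: [-0.0, 0.996, 0.09, -0.0]
wrist_force: [0.4, -0.8, 0.5]
width: 37.9
finger_force: 50.5
```

Call:
{"api": "drive_tool", "payload": {"plan": "0 0 0 0 0 0 35; 0 0 0 0 0 15 35; 0 0 0 0 0 25 35; 0 0 0 0 0 20 35; 0 0 0 0 0 8 35; 0 0 0 0 0 0 35; 0 0 0 0 0 0 35"}}

```text
t: 30.98
tool_pos: [500.9, 281.5, 62.2]
ee_rot: [-0.001, 0.996, 0.09, 0.001]
wrist_force: [0.0, -0.3, -0.3]
width: 37.9
finger_force: 50.5
```

Run:
```python
from place import *
import tray
p,r,s=cur(); print(p,s['width']); tray.plates(p[2]+6); 
c,e=bay(55); print(c); rows([((*(c-27.3*e),50),yaw(RA),1)],35)
```

```text
[500.88696802 281.51028704  62.21175903] 37.900397085026036
plate [527.8 286.4] s,v [515.9 307.3] [100.6  40.3] ang 10.2 s range [462.8 569. ]
plate [520.9 349.3] s,v [506.4 369.9] [90.7 37.2] ang 10.1 s range [458.5 554.3]
[527.17358729 286.28476303]
-0.001 -0.003 -0.002 -0.7 0.2 12.3 35;
```

Call:
{"api": "drive_tool", "payload": {"plan": "0 0 0 -0.6 0 6 35; 0 0 0 0 0 4 35; 0 0 0 0 0 2.2 35; 0 0 0 0 0 0 35; 0 0 0 0 0 0.5 35; 0 0 0 0 0 0 35; 0 0 0 0 0 0 35"}}

```text
t: 31.9
tool_pos: [499.9, 281.7, 49.0]
ee_rot: [-0.0, 0.996, 0.09, 0.001]
wrist_force: [0.5, 0.3, 2.4]
width: 37.8
finger_force: 51.8
```

Call:
{"api": "drive_tool", "payload": {"plan": "0 0 0 0 0 0 48; 0 0 0 0 0 0 55; 0 0 0 0 0 0 55; 0 0 0 0 0 0 55; 0 0 0 0 0 -25 55; 0 0 0 0 0 -50 55; 0 0 0 0 0 -50 55; 0 0 0 0 0 0 55; 0 0 0 0 0 0 55"}}

```text
t: 33.02
tool_pos: [499.2, 281.3, 173.3]
ee_rot: [-0.0, 0.996, 0.09, 0.0]
wrist_force: [-0.2, -0.1, 0.0]
width: 54.9
finger_force: 0.0
```

Run:
```python
from tray import *
import place
p,r,s=cur(); print(p,s['width']); plates(54); print(place.bay(55)[0])
w=lambda s,vv,z:(*(s*u+vv*v),z)
q=rows([((490,-100,190),yaw(1),7)],0)
q=rows([(w(540,-330,190),yaw(YAW),5)],0,*q)
```

```text
[499.22712186 281.33539467 173.32831638] 54.93448545594886
plate [527.2 286.6] s,v [515.3 307.6] [100.1  40.1] ang 10.4 s range [462.4 567.7]
plate [515.  355.1] s,v [500.4 375.5] [99.6 40.5] ang 10.2 s range [447.5 552.6]
[527.17358729 286.28476303]
-0.000 0.000 0.023 -11.0 53.3 -2.5 0; -0.000 0.000 0.023 -9.8 53.6 -2.5 0; -0.000 0.000 0.023 -8.5 53.8 -2.5 0; -0.000 0.000 0.023 -7.3 54.0 -2.5 0; -0.000 0.000 0.023 -6.0 54.1 -2.5 0; -0.000 0.000 0.023 -4.7 54.3 -2.5 0; -0.000 0.000 0.023 -3.5 54.4 -2.5 0; 
-0.000 0.000 0.012 6.4 50.4 -0.0 0; -0.000 0.000 0.012 7.0 50.3 -0.0 0; -0.000 0.000 0.012 7.5 50.2 -0.0 0; -0.000 0.000 0.012 8.1 50.1 -0.0 0; -0.000 0.000 0.012 8.7 50.1 -0.0 0;
```

Call:
{"api": "drive_tool", "payload": {"plan": "0 0 0.023 -11 53.3 -2.5 0; 0 0 0.023 -9.8 53.6 -2.5 0; 0 0 0.023 -8.5 53.8 -2.5 0; 0 0 0.023 -7.3 54 -2.5 0; 0 0 0.023 -6 54 -2.5 0; 0 0 0.023 -4.7 54.3 -2.5 0; 0 0 0.023 -3.5 54.4 -2.5 0; 0 0 0.012 6.4 50.4 0 0; 0 0 0.012 7 50.3 0 0; 0 0 0.012 7.5 50.2 0 0; 0 0 0.012 8 50 0 0; 0 0 0.012 8.7 50 0 0"}}

```text
t: 34.58
tool_pos: [526.6, -352.0, 188.7]
ee_rot: [-0.002, 1.0, -0.021, -0.001]
wrist_force: [1.4, 0.1, -0.2]
width: 0.4
finger_force: 0.0
```

Call:
{"api": "drive_tool", "payload": {"plan": "0 0 0 0 0 0 0; 0 0 0 0 0 0 0; 0 0 0 0 0 0 0"}}

```text
t: 34.95
tool_pos: [527.1, -349.3, 190.3]
ee_rot: [-0.001, 1.0, -0.02, 0.0]
wrist_force: [0.7, -0.3, 0.3]
width: -0.2
finger_force: 0.0
```

Run:
```python
from tray import *
p,r,s=cur(); print(p,s['width']); plates(64)
w=lambda s,vv,z:(*(s*u+vv*v),z)
q=rows([(w(625,-353.3,90),yaw(YAW),3)],0)
```

```text
[ 527.10672687 -349.32627732  190.3022383 ] -0.15650598628615
plate [ 585.6 -377.8] s,v [ 600.3 -354. ] [39.7 99.8] ang -2.6 s range [550.5 650.1]
-0.001 -0.000 0.000 28.0 8.5 33.6 0; -0.001 -0.000 0.000 28.0 8.5 33.6 0; -0.001 -0.000 0.000 28.0 8.5 33.6 0;
```

Call:
{"api": "drive_tool", "payload": {"plan": "0 0 0 28 8.5 34 0; 0 0 0 28 8.5 34 0; 0 0 0 28 8.5 33 0; 0 0 0 0 0 15 0; 0 0 0 0 0 7 0; 0 0 0 0 0 0 0; 0 0 0 0 0 0 0"}}

```text
t: 35.88
tool_pos: [610.4, -380.0, 69.7]
ee_rot: [0.0, 1.0, -0.021, 0.002]
wrist_force: [0.6, -0.3, 0.2]
width: 0.0
finger_force: 0.0
```

Call:
{"api": "drive_tool", "payload": {"plan": "0 0 0 0 0 4 0; 0 0 0 0 0 1 0; 0 0 0 0 0 0 0; 0 0 0 0 0 0 0"}}

```text
t: 36.38
tool_pos: [610.3, -379.9, 64.1]
ee_rot: [-0.0, 1.0, -0.021, 0.001]
wrist_force: [-2.1, 1.1, 5.8]
width: 0.3
finger_force: 2.6
```

Call:
{"api": "drive_tool", "payload": {"plan": "0 0 0 -3 0 0 0; 0 0 0 -6 0 0 0; 0 0 0 -7 0 0 0; 0 0 0 -7 0 0 0; 0 0 0 -7 0 0 0; 0 0 0 -5 0 0 0; 0 0 0 -3 0 0 0; 0 0 0 0 0 0 0; 0 0 0 0 0 -10 0; 0 0 0 0 0 -40 0; 0 0 0 0 0 0 0; 0 0 0 0 0 0 0"}}

```text
t: 37.88
tool_pos: [571.6, -377.8, 112.4]
ee_rot: [-0.001, 1.0, -0.021, -0.0]
wrist_force: [-0.4, 0.3, 0.8]
width: 0.3
finger_force: 0.0
```

Run:
```python
from tray import *
p,r,s=cur(); print(p,p[:2]@u,p[:2]@v); plates(64)
```

```text
[ 571.57338692 -377.79869937  112.35610801] 586.2746636290043 -354.55607830939215
plate [ 571.  -377.5] s,v [ 585.7 -354.3] [40. 56.] ang -3.5 s range [557.7 613.7]
```

Call:
{"api": "drive_tool", "payload": {"plan": "0 0 0 24 0 0 0; 0 0 0 23 0 0 0; 0 0 0 0 0 20 0; 0 0 0 0 0 20 0; 0 0 0 0 0 7 0; 0 0 0 0 0 0 0; 0 0 0 0 0 0 0"}}

```text
t: 38.8
tool_pos: [619.5, -380.3, 66.6]
ee_rot: [-0.0, 1.0, -0.021, 0.001]
wrist_force: [0.4, 0.2, 0.4]
width: 0.1
finger_force: 0.0
```

Call:
{"api": "drive_tool", "payload": {"plan": "0 0 0 0 0 4.3 0; 0 0 0 0 0 0 0; 0 0 0 -8 0 0 0; 0 0 0 -11 0 0 0; 0 0 0 -13 0 0 0; 0 0 0 -13 0 0 0; 0 0 0 -13 0 0 0; 0 0 0 -13 0 0 0; 0 0 0 -13 0 0 0; 0 0 0 -11 0 0 0; 0 0 0 -6 0 0 0; 0 0 0 -3 0 0 0"}}

```text
t: 40.3
tool_pos: [515.1, -375.7, 61.6]
ee_rot: [-0.0, 1.0, -0.021, 0.001]
wrist_force: [0.9, -0.2, 1.1]
width: 0.1
finger_force: 0.6
```

Call:
{"api": "drive_tool", "payload": {"plan": "0 0 0 0 0 0 0; 0 0 0 2 0 -5 0; 0 0 0 0 0 -33 0; 0 0 0 -45 0 0 65; 0 0 0 -45 0 0 65; 0 0 0 0 0 0 65; 0 0 0 0 0 0 65; 0 0 0 0 0 0 65"}}

```text
t: 41.3
tool_pos: [428.5, -372.3, 99.4]
ee_rot: [-0.0, 1.0, -0.02, 0.001]
wrist_force: [-0.3, 0.4, 0.6]
width: 65.2
finger_force: 0.0
```

Run:
```python
from tray import *
p,r,s=cur(); print(p,p[:2]@u,p[:2]@v,s['width'])
plates(64)
```

```text
[ 428.49169506 -372.31837525   99.39141849] 443.0883038447118 -354.82229393619633 65.23041851066166
plate [ 454.9 -372.5] s,v [ 469.4 -354. ] [39.9 99.2] ang -2.3 s range [419.8 519. ]
```

Call:
{"api": "drive_tool", "payload": {"plan": "0 0 0 -1 -0.6 20 65; 0 0 0 0 0 20 65; 0 0 0 0 0 3 65; 0 0 0 0 0 0 35; 0 0 0 0 0 0 35; 0 0 0 0 0 0 35; 0 0 0 0 0 0 35; 0 0 0 0 0 0 35; 0 0 0 0 0 -6 35; 0 0 0 0 0 -15 35; 0 0 0 0 0 -30 35; 0 0 0 0 0 0 35", "grip_force": 50}}

```text
t: 42.85
tool_pos: [427.3, -372.9, 110.3]
ee_rot: [0.002, 1.0, -0.021, 0.002]
wrist_force: [-0.1, 0.7, -0.3]
width: 38.0
finger_force: 50.2
```

Run:
```python
from tray import *
import place
p,r,s=cur(); print(p,p[:2]@u,p[:2]@v,s['width'])
plates(p[2]+6)
place.carry(-15,27.3,130,10)
```

```text
[ 427.26777746 -372.85567463  110.28415534] 441.88693502690074 -355.4082784790136 37.98594523198512
plate [ 454.7 -373.8] s,v [ 469.4 -355.3] [ 40.2 100.4] ang -2.0 s range [419.2 519.5]
target [512.95842631 212.50658741]
0.000 0.000 0.000 0.1 0.0 -45.0 35; 0.000 0.000 0.000 0.1 0.0 -45.0 35; 
0.000 -0.000 -0.022 6.2 -58.8 6.8 35; 0.000 -0.000 -0.022 7.5 -58.6 6.8 35; 0.000 -0.000 -0.022 8.8 -58.4 6.8 35; 0.000 -0.000 -0.022 10.1 -58.2 6.8 35; 0.000 -0.000 -0.022 11.4 -58.0 6.9 35; 0.000 -0.000 -0.022 12.7 -57.7 6.9 35; 0.000 -0.000 -0.022 14.0 -57.4 6.9 35; 0.000 -0.000 -0.022 15.3 -57.1 6.9 35; 0.000 -0.000 -0.022 16.5 -56.7 6.9 35; 0.000 -0.000 -0.022 17.8 -56.4 6.9 35;
```

Call:
{"api": "drive_tool", "payload": {"plan": "0 0 0 0 0 -45 35; 0 0 0 0 0 -45 35; 0 0 -0.022 6.2 -58.8 6.8 35; 0 0 -0.022 7.5 -58.6 6.8 35; 0 0 -0.022 8.8 -58.4 6.8 35; 0 0 -0.022 10 -58.2 6.8 35; 0 0 -0.022 11.4 -58 6.9 35; 0 0 -0.022 12.7 -57.7 6.9 35; 0 0 -0.022 14 -57.4 6.9 35; 0 0 -0.022 15.3 -57 6.9 35; 0 0 -0.022 16.5 -56.7 6.9 35; 0 0 -0.022 17.8 -56.4 6.9 35"}}

```text
t: 44.4
tool_pos: [512.7, 214.6, 128.4]
ee_rot: [-0.0, 0.996, 0.09, -0.0]
wrist_force: [0.9, -0.8, -0.7]
width: 38.0
finger_force: 50.5
```

Call:
{"api": "drive_tool", "payload": {"plan": "0 0 0 0 0 0 35; 0 0 0 0 0 15 35; 0 0 0 0 0 25 35; 0 0 0 0 0 20 35; 0 0 0 0 0 8 35; 0 0 0 0 0 0 35; 0 0 0 0 0 0 35"}}

```text
t: 45.28
tool_pos: [513.7, 212.6, 62.0]
ee_rot: [-0.001, 0.996, 0.089, 0.001]
wrist_force: [-0.9, -0.3, 0.4]
width: 38.0
finger_force: 50.5
```

Run:
```python
from place import *
import tray
p,r,s=cur(); print(p,s['width']); tray.plates(p[2]+6); 
c,e=bay(-15); print(c); rows([((*(c-27.3*e),50),yaw(RA),1)],35)
```

```text
[513.71175542 212.6321344   62.00539275] 37.955445237575525
plate [540.7 217.6] s,v [531.5 239.1] [100.6  40.3] ang 10.3 s range [478.5 584.7]
plate [533.3 280.6] s,v [521.6 301.8] [90.9 37.3] ang 9.9 s range [473.5 569.8]
plate [522.2 342.2] s,v [508.  362.9] [90.7 38.5] ang 9.5 s range [459.9 556. ]
[539.80992746 217.43476008]
-0.001 -0.003 -0.003 -0.9 0.2 12.1 35;
```

Call:
{"api": "drive_tool", "payload": {"plan": "0 0 0 -0.7 0 6 35; 0 0 0 0 0 4 35; 0 0 0 0 0 2 35; 0 0 0 0 0 0 35; 0 0 0 0 0 0.6 35; 0 0 0 0 0 0 35; 0 0 0 0 0 0 35"}}

```text
t: 46.2
tool_pos: [512.6, 212.9, 49.0]
ee_rot: [-0.0, 0.996, 0.089, 0.001]
wrist_force: [-1.0, -0.2, 2.2]
width: 37.7
finger_force: 52.1
```

Call:
{"api": "drive_tool", "payload": {"plan": "0 0 0 0 0 0 48; 0 0 0 0 0 0 55; 0 0 0 0 0 0 55; 0 0 0 0 0 0 55; 0 0 0 0 0 -25 55; 0 0 0 0 0 -50 0; 0 0 0 0 0 -50 0; 0 0 0 0 0 -60 0; 0 0 0 0 0 -60 0; 0 0 0 0 0 -60 0; 0 0 0 0 0 0 0; 0 0 0 0 0 0 0"}}

```text
t: 47.7
tool_pos: [511.9, 212.5, 353.1]
ee_rot: [-0.0, 0.996, 0.089, 0.0]
wrist_force: [-0.3, 0.4, -0.8]
width: -0.4
finger_force: 0.0
```

Run:
```python
from tray import *
import place
p,r,s=cur(); print(p,s['width']); plates(54,'w7.png'); print([place.bay(b)[0] for b in(125,55,-15)])
print([d for d in finder.look_for('start_top','wrist')][:2])
```

```text
[511.88890556 212.47493433 353.08493088] -0.3796678293219658
plate [527.3 286.7] s,v [515.4 307.7] [100.1  40.3] ang 10.2 s range [464.1 568.3]
plate [540.  218.3] s,v [530.8 239.8] [98.6 39.1] ang 10.5 s range [478.9 582.9]
plate [515.2 354.8] s,v [500.6 375.2] [99.2 40. ] ang 10.2 s range [448.8 551.8]
[array([514.53724712, 355.13476599]), array([527.17358729, 286.28476303]), array([539.80992746, 217.43476008])]
[{'at': [597.9, 98.3, 72.2], 'conf': 0.61}]
```

View pics/w7.png

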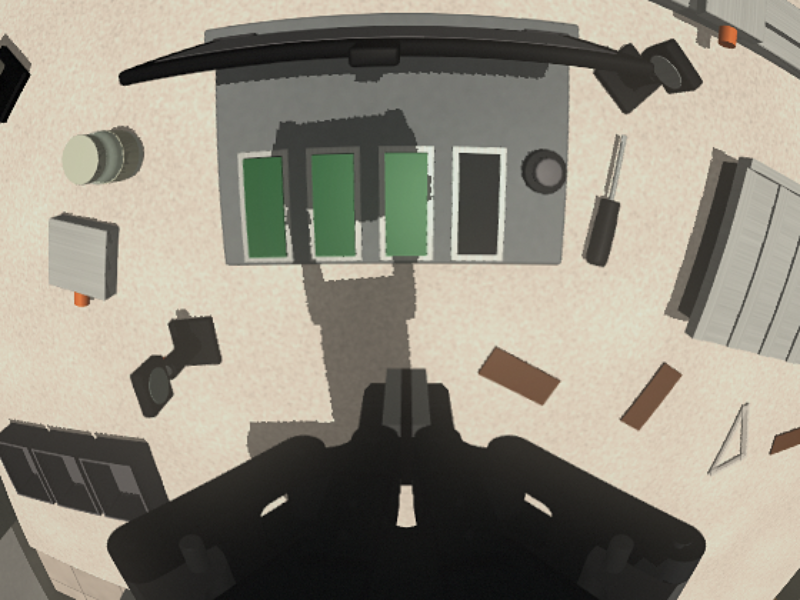

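All three plates cover their windows ((265,205), (335,205), (407,204)), the tray is empty, and the button is at (547,170). Quick angle and button check, then press.

```bash
python3 - <<'E' | tail -20
from h import *
from place import RX,RY,RA
from scipy.optimize import least_squares
k=vision.get_calibration('wrist'); s=.7
print('btn',pix2z('wrist',np.array([(547,170)])*s,68,k))
c,e=np.cos(np.radians(RA)),np.sin(np.radians(RA))
def P(th,d,y,n):
    x=100-d*np.cos(th)+n*np.sin(th); z=84+d*np.sin(th)+n*np.cos(th); return [RX+c*x-e*y,RY+e*x+c*y,z]
for th in (70,72,74,76,78):
    t=np.radians(th); print(th,np.round([w2pix('wrist',P(t,*a),k)[0]/s for a in [(200,12,-5),(200,-12,-5),(200,12,5),(160,165,-5),(160,-165,-5)]]).tolist())
rows([((599,95,150),yaw(RA),5),((599,95,76),yaw(RA),2)],0)
E
```

```text
btn [[599.1872033  94.2165467  68.       ]]
70 [[348.0, 78.0], [399.0, 77.0], [347.0, 58.0], [119.0, 93.0], [654.0, 84.0]]
72 [[348.0, 64.0], [399.0, 63.0], [347.0, 43.0], [117.0, 85.0], [655.0, 76.0]]
74 [[347.0, 50.0], [399.0, 48.0], [346.0, 29.0], [115.0, 77.0], [657.0, 67.0]]
76 [[347.0, 35.0], [399.0, 34.0], [346.0, 15.0], [114.0, 68.0], [658.0, 58.0]]
78 [[346.0, 21.0], [399.0, 19.0], [346.0, 0.0], [113.0, 60.0], [659.0, 49.0]]
-0.000 0.000 -0.001 13.1 26.2 40.4 0; -0.000 0.000 -0.001 13.1 26.2 40.4 0; -0.000 0.000 -0.001 13.0 26.2 40.4 0; -0.000 0.000 -0.001 13.0 26.2 40.4 0; -0.000 0.000 -0.001 13.0 26.2 40.4 0; 
-0.000 0.000 0.000 0.0 0.0 37.0 0; -0.000 0.000 0.000 0.0 0.0 37.0 0;
```

The camera would meet the display at this yaw, so I turn the tool 90° (camera to the reader's −y) for the press.

Run:
```python
from h import *
p,r,s=cur(); print(s['qpos'])
q=rows([((580,94.5,300),yaw(-79.6),9)],0); rows([((598.5,94.5,150),yaw(-79.6),3)],0,*q)
```

```text
[2.54776944e-01 3.39305660e-01 1.20064390e+00 6.48667638e-04
 1.60381467e+00 1.64678626e+00]
0.000 0.000 0.174 5.2 14.2 5.8 0; 0.000 0.000 0.174 7.5 13.1 5.8 0; 0.000 0.000 0.174 9.7 11.6 5.8 0; 0.000 0.000 0.174 11.6 9.8 5.8 0; 0.000 0.000 0.174 13.1 7.6 5.8 0; 0.000 0.000 0.174 14.2 5.2 5.8 0; 0.000 0.000 0.174 14.9 2.7 5.8 0; 0.000 0.000 0.174 15.1 0.1 5.8 0; 0.000 0.000 0.174 14.9 -2.6 5.8 0; 
0.000 0.000 0.000 1.1 -6.1 50.0 0; 0.000 0.000 0.000 1.1 -6.1 50.0 0; 0.000 0.000 -0.000 1.1 -6.1 50.0 0;
```

Run:
```python
from h import *
q=rows([((580,94.5,300),yaw(100.4),9)],0); rows([((598.5,94.5,150),yaw(100.4),3)],0,*q)
```

```text
-0.000 0.000 -0.175 5.2 14.2 5.8 0; -0.000 0.000 -0.175 2.6 14.9 5.8 0; -0.000 0.000 -0.175 -0.0 15.1 5.8 0; -0.000 0.000 -0.175 -2.7 14.9 5.8 0; -0.000 0.000 -0.175 -5.2 14.2 5.8 0; -0.000 0.000 -0.175 -7.6 13.1 5.8 0; -0.000 0.000 -0.175 -9.8 11.6 5.8 0; -0.000 0.000 -0.175 -11.6 9.7 5.8 0; -0.000 0.000 -0.175 -13.2 7.5 5.8 0; 
0.000 -0.000 0.000 -1.1 6.1 50.0 0; 0.000 -0.000 -0.000 -1.1 6.1 50.0 0; 0.000 -0.000 -0.000 -1.1 6.1 50.0 0;
```

Call:
{"api": "drive_tool", "payload": {"plan": "0 0 -0.175 5.2 14.2 5.8 0; 0 0 -0.175 2.6 14.9 5.8 0; 0 0 -0.175 0 15.1 5.8 0; 0 0 -0.175 -2.7 14.9 5.8 0; 0 0 -0.175 -5.2 14.2 5.8 0; 0 0 -0.175 -7.6 13 5.8 0; 0 0 -0.175 -9.8 11.6 5.8 0; 0 0 -0.175 -11.6 9.7 5.8 0; 0 0 -0.175 -13.2 7.5 5.8 0; 0 0 0 -1.1 6.1 50 0; 0 0 0 0 0 0 0; 0 0 0 0 0 0 0"}}

```text
t: 49.3
tool_pos: [587.1, 95.2, 252.2]
ee_rot: [0.0, 0.64, 0.769, 0.001]
wrist_force: [0.3, -0.2, 0.4]
width: 0.3
finger_force: 0.0
```

Run:
```python
from h import *
p,r,s=cur(); print(p,s['qpos'],r.as_matrix()[:,0])
rows([((598.5,94.5,120),yaw(100.4),4)],0)
```

```text
[587.10623338  95.18569452 252.23089759] [ 3.14213575e-02  4.57510291e-01  1.28672245e+00  9.52486839e-04
  1.39630863e+00 -1.51840473e-01] [-1.82076035e-01  9.83284154e-01  7.68400586e-04]
0.000 -0.000 0.000 -0.7 2.7 33.1 0; 0.000 -0.000 0.000 -0.7 2.7 33.1 0; 0.000 -0.000 0.000 -0.7 2.8 33.1 0; 0.000 -0.000 0.000 -0.7 2.8 33.1 0;
```

Call:
{"api": "drive_tool", "payload": {"plan": "0 0 0 -0.7 2.5 40 0; 0 0 0 -0.7 2.5 40 0; 0 0 0 -0.7 2.5 40 0; 0 0 0 -0.7 2.5 35 0; 0 0 0 0 0 17 0; 0 0 0 0 0 0 0; 0 0 0 0 0 0 0"}}

```text
t: 50.18
tool_pos: [598.7, 94.4, 81.5]
ee_rot: [0.001, 0.639, 0.769, 0.002]
wrist_force: [1.0, 0.0, 0.1]
width: -0.3
finger_force: 0.0
```

Call:
{"api": "drive_tool", "payload": {"plan": "0 0 0 0 0 9 0; 0 0 0 0 0 5 0; 0 0 0 0 0 3 0; 0 0 0 0 0 2 0; 0 0 0 0 0 0.8 0; 0 0 0 0 0 0 0; 0 0 0 0 0 0 0"}}

```text
t: 51.05
tool_pos: [598.7, 94.3, 65.5]
ee_rot: [0.002, 0.639, 0.769, 0.002]
wrist_force: [-12.0, -0.3, 37.6]
width: 0.0
finger_force: 18.7
```

Stiff contact of 37 N at z=65.5 is more than the button's 5 N, so I back off a little and look.

Call:
{"api": "drive_tool", "payload": {"plan": "0 0 0 0 0 -3.5 0; 0 0 0 0 0 0 0; 0 0 0 0 0 0 0"}}

```text
t: 51.42
tool_pos: [598.6, 94.3, 65.9]
ee_rot: [0.001, 0.639, 0.769, 0.002]
wrist_force: [-3.4, -1.4, 16.0]
width: -0.1
finger_force: 8.2
```

Run:
```python
from h import *
p,r,s=cur(); print(p,s['wrist_force'],s['wrist_torque'])
im=snap('scene')[:,:,::-1]; a=cv2.resize(im[130:290,210:350],(525,600),interpolation=cv2.INTER_CUBIC)
w=snap('wrist')[:,:,::-1]; b=cv2.resize(w,(275,206)); cc=cv2.resize(w[190:340,200:370],(275,243))
o=np.zeros((600,800,3),np.uint8); o[:,:525]=a; o[:206,525:]=b; o[206:449,525:]=cc; cv2.imwrite('pics/p1.png',o)
```

```text
[598.56755359  94.32357957  65.87959406] [-3.4120035  -1.38500924 15.95180656] [-0.00224455  0.59783181  0.00766587]
```

View pics/p1.png

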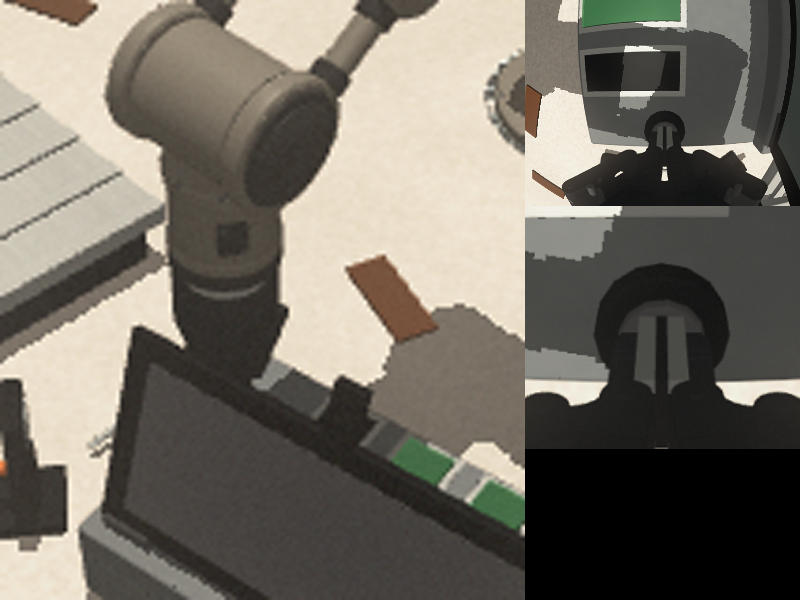

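The crop shows a black collar around the button, (597..728, from 265), with grey button top visible beyond the fingertips towards +y. It looks as if I'm off-centre and pressing on the collar. Measure that.

Run:
```python
from h import *
np.set_printoptions(precision=1,suppress=True)
k=vision.get_calibration('wrist'); f=lambda u,v:(200+(u-525)*170/275,190+(v-206)*150/243)
P=[f(662,265),f(597,330),f(728,330),f(662,300),f(640,318),f(684,318)]
p,r,s=cur(); 
for z in (55,62,66,68):
    W=pix2z('wrist',P,z,k); print(z,[r.inv().apply(w-p)[:2] for w in W])
print(p, r.inv().apply(np.array([599.1,93.5,66])-p))
m=lambda dx,dy,dz:w2pix('wrist',p+r.apply([dx,dy,dz]),k)[0]
for d in [(11,-7,0),(11,7,0),(11,0,0),(-11,0,0)]: print(d,m(*d))
```

```text
55 [array([21.2,  0.1]), array([ -2. , -21.5]), array([-2.2, 22.1]), array([9.1, 0.1]), array([ 2.6, -7.1]), array([2.5, 7.3])]
62 [array([24. ,  0.1]), array([  1.8, -20.5]), array([ 1.7, 21.1]), array([12.4,  0.1]), array([ 6.2, -6.8]), array([6.2, 7. ])]
66 [array([25.6,  0. ]), array([  4., -20.]), array([ 3.9, 20.5]), array([14.3,  0.1]), array([ 8.3, -6.6]), array([8.2, 6.8])]
68 [array([26.4,  0. ]), array([  5.1, -19.7]), array([ 5. , 20.2]), array([15.3,  0.1]), array([ 9.3, -6.5]), array([9.3, 6.7])]
[598.6  94.3  65.9] [-0.9  0.4 -0.1]
(11, -7, 0) [270.2 254. ]
(11, 7, 0) [298.9 254. ]
(11, 0, 0) [284.6 254.1]
(-11, 0, 0) [284.5 291.8]
```

Call:
{"api": "drive_tool", "payload": {"plan": "0 0 0 0 0 -1 0; 0 0 0 0 0 0 0; 0 0 0 0 0 0 0"}}

```text
t: 51.9
tool_pos: [598.5, 94.3, 66.0]
ee_rot: [0.001, 0.64, 0.769, 0.002]
wrist_force: [-0.7, -0.3, 10.9]
width: 0.0
finger_force: 5.3
```

Call:
{"api": "drive_tool", "payload": {"plan": "0 0 0 0 0 -1 0; 0 0 0 0 0 0 0; 0 0 0 0 0 0 0"}}

```text
t: 52.28
tool_pos: [598.4, 94.3, 66.0]
ee_rot: [0.001, 0.64, 0.769, 0.002]
wrist_force: [0.6, -0.0, 7.0]
width: -0.0
finger_force: 3.4
```

Call:
{"api": "drive_tool", "payload": {"plan": "0 0 0 0 0 -2 0; 0 0 0 0 0 0 0; 0 0 0 0 0 0 0"}}

```text
t: 52.65
tool_pos: [597.9, 94.3, 67.3]
ee_rot: [0.0, 0.64, 0.769, 0.001]
wrist_force: [2.2, -0.3, 3.5]
width: 0.2
finger_force: 2.0
```

Call:
{"api": "drive_tool", "payload": {"plan": "0 0 0 0 0 -2 0; 0 0 0 0 0 0 0; 0 0 0 0 0 0 0"}}

```text
t: 53.02
tool_pos: [597.4, 94.2, 69.1]
ee_rot: [-0.0, 0.64, 0.769, 0.001]
wrist_force: [2.6, -0.8, 2.8]
width: 0.1
finger_force: 1.5
```

The force profile (about 3 N at 69, 5–7 N at 66, then rigid) is the button's spring and its bottom stop, so it was pressed right down. Retreat and do a final check.

Call:
{"api": "drive_tool", "payload": {"plan": "0 0 0 0 0 -15 0; 0 0 0 0 0 -40 0; 0 0 0 0 0 -50 0; 0 0 0 0 0 -50 0; 0 0 0 0 0 -50 0; 0 0 0 0 -30 -40 0; 0 0 0 0 -40 -20 0; 0 0 0 0 -40 0 0; 0 0 0 0 0 0 0; 0 0 0 0 0 0 0"}}

```text
t: 54.28
tool_pos: [489.2, 74.1, 334.4]
ee_rot: [0.0, 0.64, 0.769, 0.001]
wrist_force: [0.7, 0.9, 0.5]
width: -0.1
finger_force: 0.0
```

Run:
```python
from tray import *
import place
p,r,s=cur(); print(p,s['wrist_force']); plates(54); print([place.bay(b)[0] for b in(125,55,-15)])
im=snap('top')[:,:,::-1]; cv2.imwrite('pics/end.png',cv2.resize(im[140:290,90:290],(800,600),interpolation=cv2.INTER_CUBIC))
```

```text
[489.1991567   74.05143617 334.37389278] [0.73289347 0.85514318 0.54054868]
plate [527.5 286.3] s,v [515.6 307.3] [98.8 40.4] ang 10.4 s range [463.2 567.8]
plate [540.1 217.8] s,v [531.  239.4] [98.9 40.1] ang 10.6 s range [478.3 582.8]
[array([514.53724712, 355.13476599]), array([527.17358729, 286.28476303]), array([539.80992746, 217.43476008])]
```

View pics/end.png

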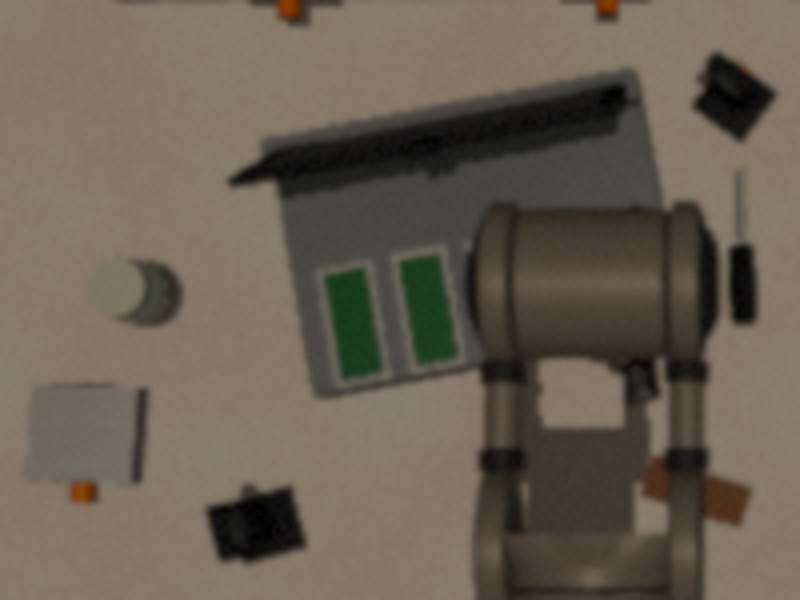

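The picture shows plates at (355,325) and (428,310) in their windows, the third plate confirmed by the wrist camera, and the display still up.

```bash
python3 -c "
from rig import job
print(job.job_done())"
```

```text
the job is handed in; nothing more can be done
None
```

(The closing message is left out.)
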